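Pin the transport lock of a microscope stage

TASK

Lock the specimen stage for moving: take the red-handled hitch pin from the blue rack and push it down through the cross hole in the stage's square lock shaft until its shoulder sits fully home, with its open yellow loop facing the shaft's free end, then swing the loop down over the shaft end until it snaps shut. The shaft has stopped somewhere part-way out, so feel for the hole, and never lean on the pin or shaft with more than about 20 N. Let go at the end and leave the other things where they are.

Things in the scene. Friction and masses are not known exactly. Their poses are not given: they have to be found in the camera images.
- lock_hole (a point): Where the cross hole would lie were the lock shaft fully in: on the centre line of its flat top face, 75 mm above the bench, 31 mm out from the guide block's face. x points out along the level shaft to its free end, z up. The shaft has stopped 5 to 33 mm further out than that, and the hole with it: this shift is NOT measured and must be seen or felt (a tip rubbing along the top drops in).
- guide_face (a point): On the face of the fixed stage's aluminium guide block where the lock shaft comes out, at the height of the shaft's top; axes as lock_hole. The shaft is 22 mm square, its cross hole vertical, right through, 11.5 mm bore with 1 mm chamfer; its free end is 16 mm beyond the hole's centre. It slides in the guide with 6 N of drag. Block top 86 mm, black stage top behind it 88 mm above the bench.
- pin_grip (a point): Centre of the red handle (20 mm along x, 14 mm along y, from 4 to 44 mm above the shoulder's underside) of the hitch pin, 30 mm above that underside. The pin (75 to 120 g) stands loose in one of the rack's holes. z is up along the pin, x is the side to which the yellow loop opens; the handle's sides are square to x and y.
- pin: The hitch pin; origin on its axis at the underside of the shoulder (flange 19 mm across, 4 mm thick), axes as pin_grip. Below it a steel shank 10 mm in diameter, 34 mm long, the last 4 mm tapering to 8 mm. Fully home, the shoulder rests on the shaft's flat top. The loop pivots on a rod along y, 9 mm above the origin.
- loop_bar (a point): Middle of the yellow loop's end bar, 50 mm from the pivot. Wire 5 mm thick, loop 31 mm wide inside, arms 18 mm either side of the pin's axis. Open, the bar stands 47 mm out on the pin's x side, 25 mm above the shoulder's underside. It clears the shaft end only with the pin's x within about 10 degrees of the shaft's outward direction; the pin can turn in the round hole.
- loop (a joint): Angle of the loop: 1.9 rad open (19 degrees above level, on the pin's x side), 0 shut (hanging straight down past the pin's tip). An over-centre spring holds it open above about 1.1 rad and snaps it shut below; pushing it down from above takes about 1 to 3 N at the bar.
- rack: Fixed blue rack block, 75 x 150 x 45 mm high, origin at the centre of its underside, with two 12 mm holes 84 mm apart along its y; one holds the hitch pin, the other the spare pin.
- spare_pin_mid (a point): Bystander: spare pin with grey collar and black T-bar (44 mm long, no loop) standing in the rack; this point is on its axis 13 mm above the rack's top.
- objective_mid (a point): Bystander: objective lens standing on the bench, 42 mm across, 58 mm high; point half-way up.
- vial_mid (a point): Bystander: amber vial, 34 mm across, 65 mm high; point half-way up.
- mouse_mid (a point): Bystander: black computer mouse, 100 x 58 x 31 mm; point at its middle.
- driver_grip (a point): Bystander: screwdriver lying on the bench, 160 mm long; point in its handle.
- tray_in (a point): Bystander: white two-bay tray, 100 x 140 x 22 mm; point at the centre of its floor.
- puck_center (a point): Bystander: copper specimen puck, 38 mm across, 16 mm high; point at its centre.

How it is judged:
On the way, in this order (a step that is already met when the one before it is completed fails the run):
1. the pin is fully home through the cross hole with its loop still open (z of pin in the frame of lock_hole between -0.003 and 0.003 m and y of pin in the frame of lock_hole between -0.004 and 0.004 m and x of pin in the frame of lock_hole between 0.001 and 0.037 m and angle between the z axis of pin and the z axis of lock_hole, either way round below 0.12 rad and value of joint loop above 1.3 rad), for 0.2 s.
2. the loop is swung over the shaft end and shut, the pin still home (z of pin in the frame of lock_hole between -0.003 and 0.003 m and y of pin in the frame of lock_hole between -0.004 and 0.004 m and x of pin in the frame of lock_hole between 0.001 and 0.037 m and angle between the z axis of pin and the z axis of lock_hole, either way round below 0.12 rad and value of joint loop below 0.15 rad), for 0.2 s.
At the end, for the whole second after the job is handed in: The pin is through the shaft's cross hole, its shoulder within 3 mm of the shaft's flat top, within 4 mm of the shaft's centre line, 1 to 37 mm outward of the fully-in point along the shaft and within 0.12 rad of upright; the loop is shut (below 0.15 rad) round the shaft end; the pin is at rest (all of step 2 and linear speed of pin below 0.02 m/s); the robot touches nothing.
It fails at once if the pin and loop press on the stage and its shaft with more than 40 N (contact force between pin and stage above 40 N).
It fails at once if the robot presses on the stage and its shaft with more than 25 N (contact force between any of the fingers, the arm and stage above 25 N).
It fails at once if a bystander (spare pin, objective, vial, mouse, screwdriver, tray or puck) is moved by more than 20 mm (distance of any of spare_pin_mid, objective_mid, vial_mid, mouse_mid, driver_grip, tray_in, puck_center from where it was at the start of the episode above 0.02 m).
It also fails if it takes over 72 s, if anything falls off the work surface, if the arm or the gripper's body presses on something with over 40 N, if the wrist force passes 120 N, or if a joint passes its speed limit or range.

ROBOT

A 6-joint arm with a two-finger parallel gripper is mounted at the origin on the work surface. World frame = base frame: x ahead of the robot, y to its left, z up, the work surface at z = 0. Lengths are in m, angles in rad, forces in N, time in s.
With the tool pointing down it reaches from about 0.375 to 0.9 m from the base axis. Payload 3.1 kg.
Tool frame: the origin (TCP) lies at the very end of the fingers, on their centre line; the grasp point (between the pads) lies 19 mm behind it; x points along the fingers, z is the direction in which the jaws open and shut, and the axes are right-handed (so a half turn about x gives the same grasp; the last joint's range is limited). The gripper opens to 85 mm and grips with 20 to 120 N. Pads are 22 mm wide; open, the fingers measure 114 mm over their backs; the gripper's body (76 mm by 85 mm) begins 54 mm behind the grasp point. The pads swing forward as they close: fully open they stand 13 mm farther back than shut.
Start: joints at [1.062, 0.527, 1.433, -0, 1.181, -0.178], TCP at [0.202, 0.591, 0.231] pointing down, gripper open.
Joint ranges: [-3.08, 3.08], [-0.75, 2.2], [0.22, 2.44], [-1.43, 4.57], [0, 2.65], [-2.85, 2.85]. Speed limits (rad/s): [2.79, 2.79, 3.14, 3.14, 3.14, 3.14].

INTERFACE

Orientations are given as a unit quaternion [x, y, z, w].
In Python, from station import manip, viewer, job gives the robot as it stands.
- The arm moves only by the tool move_arm, never from a script. Its argument "deltas" is one flat list of numbers, 7 for each row, row after row: the finger opening in mm, from 0 to 85.4, then the shift along the tool's x, y, z in mm, then the turn, a rotation vector about the tool's x, y, z in degrees. In form: [jaw, tx, ty, tz, rx, ry, rz, jaw, tx, ty, tz, rx, ry, rz, ...]. A call has 1 to 10 rows; each row shifts and turns the commanded pose from where the row before left it, along the tool's axes as they then stand; what a row does not reach is not made up. A row lasts 1/10 s, in which the tool goes at most 50 mm and 8.59 degrees, less where a joint would pass 70% of its speed; a pose out of reach is approached as far as the arm can. A call is refused whole if a number of a shift passes 50 or a number of a turn 8.59, either way. A call with a gripper value outside its range is refused whole. The fingers move at their own pace and stop on an object; "force" is the grip in N (left out, the last holds). Time passes only in rows, so rows that do not move let the fingers close. It gives the time, the measured TCP pose, the force and the opening at its end, in the units of the state.
- manip.sense(): the state, without advancing time (a new reading comes with each control period).
- viewer.snapshot(name): name is "scene" or "top" or "wrist"; returns a dict with "image" (420x560x3 uint8, red, green, blue), "depth" (420x560 float32, m along the optical axis (not along the pixel's ray), 0 where there is no reading), "fovy" (degrees; the focal length in pixels is half the picture's height over the tangent of half this angle, whatever the lens; pixels are square), "cx", "cy" (the principal point, pixels), "R" (3x3) and "t" (3): a world point X has camera coordinates R X + t. Camera axes: x right, y down, z forward; pixel columns grow to the right and rows downward; lengths in m; the calibration is good to about 2 mm. The wrist camera is an equidistant fisheye: a pixel r from the principal point sees the ray r / f radians off the axis. A picture is of the moment at which its call begins.
- job.sign_off(): hands the job in, once; it reports no verdict.
The state is a dict: "t": time; "q": joint angles; "qd": joint speeds; "tau": joint torques, N m; "tcp_pos": TCP position; "tool_rot": TCP orientation; "force": force on the tool from outside, world axes, zero at the start; "ft_torque": the same for the moment, N m; "finger_gap": opening from 0.0 (shut) to 1.0 (fully open).
Only numpy, scipy, OpenCV 4.12 (cv2) and the standard library are available. Lean on these libraries where they do the work, as an engineer would, in place of code of your own. Each camera call takes 0.05 s, during which the arm holds its last target.

## Working session

There is one attempt and no reset: what is moved stays moved. The work goes in short steps, Python scripts to look and compute and a tool call to move; the robot and the scene stay as the last step left them, time stands still between calls to the robot, and variables do not carry over. Pictures are saved under pics/ and viewed, and the job is handed in when it is done.

Besides the shell and the picture viewer there is one more tool, called after "Request:" by a JSON object that holds its "method" and its "body". move_arm: Moves the arm, as the interface text tells. Its arguments: {"type":"object","properties":{"deltas":{"type":"array"},"force":{"type":"number"}},"required":["deltas"]}

```bash
ls; mkdir -p pics
python3 - <<'E'
from station import manip, viewer
import cv2,numpy as np
print(manip.sense())
for n in ["scene","top"]:
    s=viewer.snapshot(n); cv2.imwrite(f"pics/{n}0.png",s["image"][:,:,::-1]); np.savez(f"{n}0.npz",**s)
    print(n,s["fovy"],s["cx"],s["cy"],s["R"],s["t"])
E
```

```text
pics
{'t': 0.0, 'q': array([ 1.06249150e+00,  5.28451685e-01,  1.43392911e+00, -3.21881439e-05,
        1.18139290e+00, -1.78472008e-01]), 'qd': array([ 0.00032168,  0.00038188,  0.00162724,  0.00081744, -0.00058109,
        0.00125777]), 'tau': array([ 4.78366237e-04, -4.42340362e+01, -1.78025401e+01, -7.30065062e-05,
        8.35548359e-03,  1.37050350e-05]), 'tcp_pos': array([0.20203128, 0.59067497, 0.23033399]), 'tool_rot': array([-0.41147374,  0.57599062,  0.41079502,  0.57460561]), 'force': array([ 0.38115051, -0.03303981, -0.30893445]), 'ft_torque': array([-0.04942737,  0.01678784,  0.02049361]), 'finger_gap': 1.0016515318058123}
scene 45.51101717500854 281.8246636486808 207.32990812194333 [[-0.45200305  0.89201148 -0.00296005]
 [ 0.56761175  0.28505909 -0.77237181]
 [-0.68812073 -0.35079458 -0.63516377]] [ 0.24325866 -0.23009749  1.85486978]
top 49.89684458897623 284.1680577978803 208.50953267387342 [[-0.01918433 -0.99981377  0.00209219]
 [-0.99061125  0.01872437 -0.13542062]
 [ 0.13535622 -0.0046705  -0.99078599]] [0.02377479 0.49966368 1.16684325]
```

View pics/scene0.png

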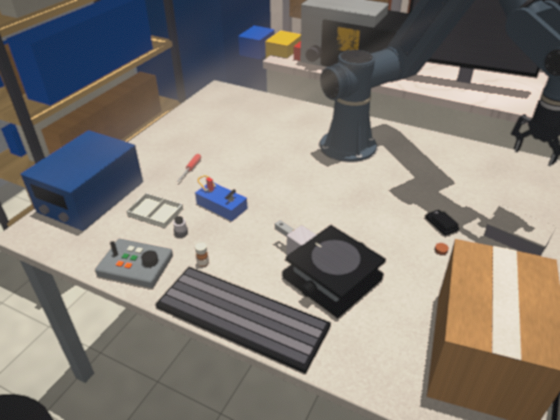

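View pics/top0.png

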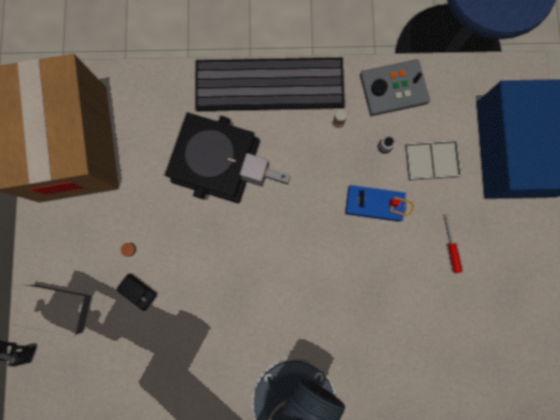

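```bash
cat > h.py <<'E'
import numpy as np,cv2
def load(n):
    return dict(np.load(n+".npz"))
def f(s): return s["image"].shape[0]/2/np.tan(np.radians(float(s["fovy"]))/2)
def ray(s,u,v,fish=False):
    F=f(s); x=(u-s["cx"])/F; y=(v-s["cy"])/F
    if fish:
        r=np.hypot(x,y); d=np.array([x/r*np.sin(r),y/r*np.sin(r),np.cos(r)]) if r>1e-9 else np.array([0,0,1.])
    else: d=np.array([x,y,1.])
    return s["R"].T@d
def C(s): return -s["R"].T@s["t"]
def atz(s,u,v,z,fish=False):
    c=C(s); d=ray(s,u,v,fish); return c+d*(z-c[2])/d[2]
def atd(s,u,v):
    c=C(s); d=ray(s,u,v); return c+d*s["depth"][int(round(v)),int(round(u))]
def proj(s,X,fish=False):
    p=s["R"]@np.asarray(X)+s["t"]
    F=f(s)
    if fish:
        r=np.hypot(p[0],p[1]); th=np.arctan2(r,p[2]); return np.array([s["cx"]+F*th*p[0]/r,s["cy"]+F*th*p[1]/r])
    return np.array([s["cx"]+F*p[0]/p[2],s["cy"]+F*p[1]/p[2]])
def crop(s,x0,y0,w,h,k,name):
    im=s["image"][y0:y0+h,x0:x0+w,::-1]
    im=cv2.resize(im,None,fx=k,fy=k,interpolation=cv2.INTER_CUBIC)
    for i in range(0,w,10): cv2.putText(im,str(x0+i),(i*k,8),0,.3,(0,255,255),1); cv2.line(im,(i*k,10),(i*k,14),(0,255,255),1)
    for i in range(0,h,10): cv2.putText(im,str(y0+i),(0,i*k+4),0,.3,(0,255,255),1)
    cv2.imwrite("pics/"+name+".png",im)
E
python3 - <<'E'
from h import *
s=load("top0")
crop(s,160,100,140,105,5,"t_stage"); crop(s,335,170,90,65,8,"t_rack")
E
```

```text
(no output)
```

View pics/t_stage.png

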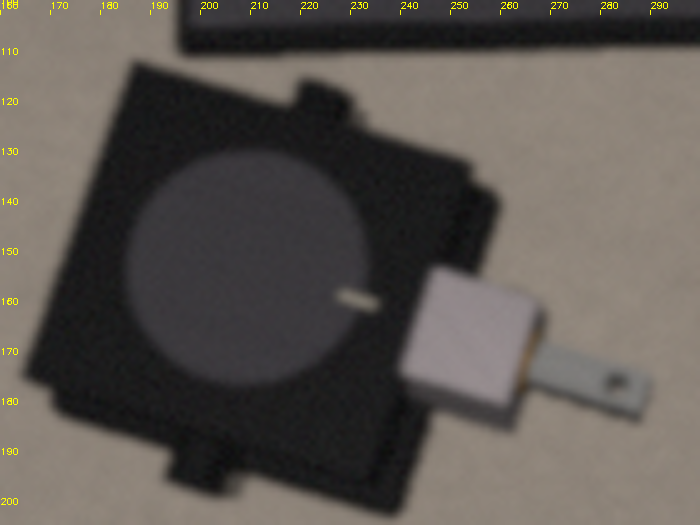

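View pics/t_rack.png

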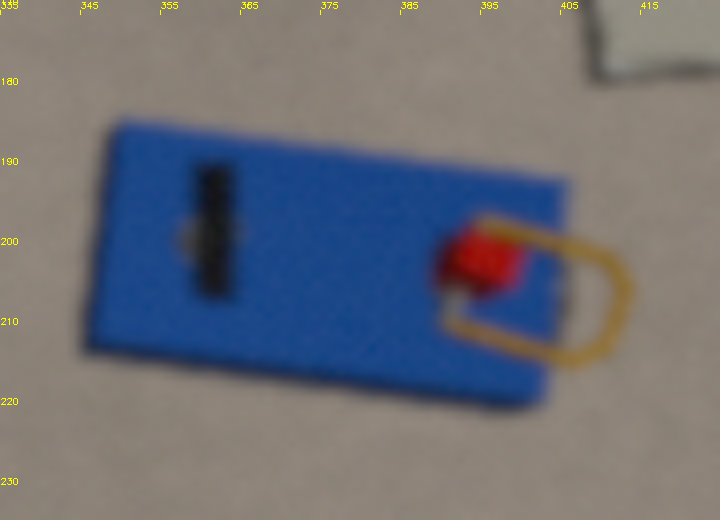

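Run:
```python
from h import *
s=load("top0")
P=lambda u,v,z:atz(s,u,v,z)
# rack top corners
cs=[P(335+x/8,170+y/8,.045) for x,y in [(112,120),(568,180),(545,405),(90,345)]]
for c in cs: print(c, end=' ')
print()
for i in range(4): print(np.linalg.norm(cs[i]-cs[i-1]))
ce=np.mean(cs,0); yd=(cs[0]+cs[3]-cs[1]-cs[2]); yd/=np.linalg.norm(yd); print("c",ce,yd, np.degrees(np.arctan2(yd[1],yd[0])))
print("holes",ce+yd*.042,ce-yd*.042)
print("handle top",P(396,202.2,.089), "bar",P(335+628/8,170+290/8,.070),"pivot",P(335+460/8,170+270/8,.054))
print("arms dir", P(335+600/8,170+245/8,.070)-P(335+480/8,170+222/8,.056),P(335+570/8,170+360/8,.070)-P(335+445/8,170+322/8,.056))
# shaft
h=P(160+616/5,100+382/5,.075); print("hole",h)
for (x,y) in [(540,345),(652,378),(640,420),(527,387)]: print(P(160+x/5,100+y/5,.075))
for (x,y) in [(437,265),(545,297),(513,405),(400,370)]: print("blk",P(160+x/5,100+y/5,.086))
for (x,y) in [(133,62),(472,165),(370,490),(25,378)]: print("stg",P(160+x/5,100+y/5,.088))
for (u,v) in [(283.2,176.4),(250,167),(396,202)]: print(atd(s,u,v))
```

```text
[ 0.5582556  -0.15901051  0.045     ] [ 0.53522603 -0.30928973  0.045     ] [ 0.46049077 -0.29755532  0.045     ] [ 0.48316828 -0.14886209  0.045     ] 
0.07577001830795622
0.15203355940750324
0.07565087403000856
0.15041259459867373
c [ 0.50928517 -0.22867941  0.045     ] [0.15112469 0.98851471 0.        ] 81.30789065025172
holes [ 0.51563241 -0.18716179  0.045     ] [ 0.50293793 -0.27019703  0.045     ]
handle top [ 0.50332506 -0.27016498  0.089     ] bar [ 0.49467899 -0.31967991  0.07      ] pivot [ 0.50450946 -0.26971951  0.054     ]
arms dir [-0.01044578 -0.03487302  0.014     ] [-0.01488946 -0.03623486  0.014     ]
hole [0.57850507 0.01534708 0.075     ]
[0.59884636 0.05447886 0.075     ]
[ 0.58026986 -0.00336865  0.075     ]
[0.55823203 0.00330733 0.075     ]
[0.57672822 0.0615368  0.075     ]
blk [0.63961648 0.1068167  0.086     ]
blk [0.62161357 0.05120305 0.086     ]
blk [0.56516454 0.06844512 0.086     ]
blk [0.58456402 0.126281   0.086     ]
stg [0.75100348 0.26466375 0.088     ]
stg [0.69209488 0.08804635 0.088     ]
stg [0.52206822 0.14173935 0.088     ]
stg [0.58354705 0.31830328 0.088     ]
[0.59368132 0.01506265 0.00266843]
[0.60260449 0.10046406 0.08543486]
[ 0.5037223  -0.26998856  0.08979628]
```

```bash
cat > plan.py <<'E'
import numpy as np,sys
from scipy.spatial.transform import Rotation as Ro
from station import manip
def cur():
    s=manip.sense(); return np.array(s["tcp_pos"]),Ro.from_quat(s["tool_rot"])
def down(yaw): # jaw axis (tool z) at yaw deg, x down
    a=np.radians(yaw); z=np.array([np.cos(a),np.sin(a),0]); x=np.array([0,0,-1.]); y=np.cross(z,x)
    return Ro.from_matrix(np.c_[x,y,z])
def to(pos,R,p0=None,R0=None):
    """total shift in the tool axes at start and rotvec in tool axes (deg)"""
    if p0 is None: p0,R0=cur()
    d=R0.inv().apply(np.asarray(pos)-p0)*1000
    r=np.degrees((R0.inv()*R).as_rotvec())
    return d,r
def rows(pos,R,n,p0=None,R0=None):
    if p0 is None: p0,R0=cur()
    d,r=to(pos,R,p0,R0); Rn=Ro.from_rotvec(np.radians(r)/n); out=[]
    step=(np.asarray(pos)-p0)/n; Rc=R0
    for i in range(n):
        out.append(np.r_[Rc.inv().apply(step)*1000,r/n]); Rc=Rc*Rn
    return np.round(np.array(out),1)
E
python3 - <<'E'
from plan import *
p,R=cur(); print(p); print(R.as_matrix().round(3)); z=R.as_matrix()[:,2]; print(np.degrees(np.arctan2(z[1],z[0])))
for yaw in (-108,72):
    print(yaw,to([.503,-.27,.25],down(yaw)))
E
```

```text
[0.2020493  0.5907377  0.23040143]
[[-0.001 -0.946  0.324]
 [-0.002  0.324  0.946]
 [-1.     0.    -0.002]]
71.10325378865593
-108 (array([ -18.39053097, -563.48536741, -716.91759562]), array([ 1.79103142e+02, -3.52164416e-02,  1.77226272e-01]))
72 (array([ -18.39053097, -563.48536741, -716.91759562]), array([-0.89676736, -0.11338837, -0.02253128]))
```

Request:
{"method": "move_arm", "body": {"deltas": [45, 0, -35, -15.5, 0, 0, 0, 45, 0, -35, -15.5, 0, 0, 0, 45, 0, -35, -15.5, 0, 0, 0, 45, 0, -35, -15.5, 0, 0, 0, 45, 0, -35, -15.5, 0, 0, 0, 45, 0, -35, -15.5, 0, 0, 0, 45, 0, -35, -15.5, 0, 0, 0, 45, 0, -35, -15.5, 0, 0, 0, 45, 0, -35, -15.5, 0, 0, 0, 45, 0, -35, -15.5, 0, 0, 0], "force": 40}}

```text
t: 1.1
tcp_pos: [0.484, 0.33, 0.2309]
tool_rot: [-0.411, 0.576, 0.411, 0.575]
force: [1.3, 0.7, -0.1]
finger_gap: 0.527
```

Request:
{"method": "move_arm", "body": {"deltas": [45, 0, -21, -35, 0, 0, 0, 45, 0, -21, -35, 0, 0, 0, 45, 0, -21, -35, 0, 0, 0, 45, 0, -21, -35, 0, 0, 0, 45, 0, -21, -35, 0, 0, 0, 45, 0, -21, -35, 0, 0, 0, 45, 0, -21, -35, 0, 0, 0, 45, 0, -21, -35, 0, 0, 0, 45, 0, -21, -35, 0, 0, 0, 45, 0, 0, 0, 0, 0, 0]}}

```text
t: 2.1
tcp_pos: [0.5617, -0.0329, 0.2311]
tool_rot: [-0.411, 0.576, 0.409, 0.576]
force: [0.0, 0.7, -0.4]
finger_gap: 0.525
```

Run:
```python
from station import manip, viewer
import cv2,numpy as np
s=manip.sense(); print(s["t"],s["tcp_pos"],s["q"])
n="wrist"; s=viewer.snapshot(n); cv2.imwrite(f"pics/w1.png",s["image"][:,:,::-1]); np.savez(f"w1.npz",**s)
print(n,s["fovy"],s["cx"],s["cy"],s["R"],s["t"])
```

```text
2.1 [ 0.56165036 -0.03292405  0.23109231] [-0.25623717  0.44306503  1.59273253 -0.00189908  1.10366986 -1.49084225]
wrist 65.70646984690485 278.5478209939233 206.05280359355206 [[ 0.32877237  0.94440774 -0.00165727]
 [ 0.89133715 -0.30971621  0.33104979]
 [ 0.3121327  -0.11031721 -0.94361183]] [-0.1536793  -0.55318907  0.20153765]
```

View pics/w1.png

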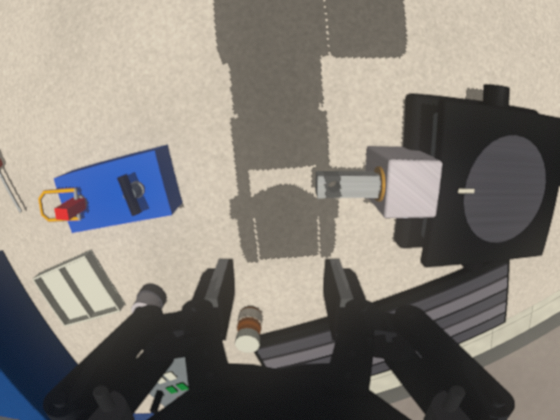

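Run:
```python
from h import *
s=load("w1")
crop(s,305,135,140,90,5,"w1s"); crop(s,35,140,150,100,5,"w1r")
```

```text
(no output)
```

View pics/w1s.png

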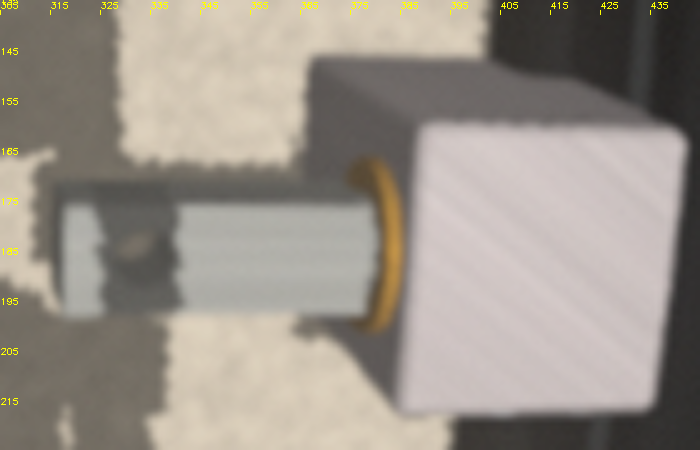

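View pics/w1r.png

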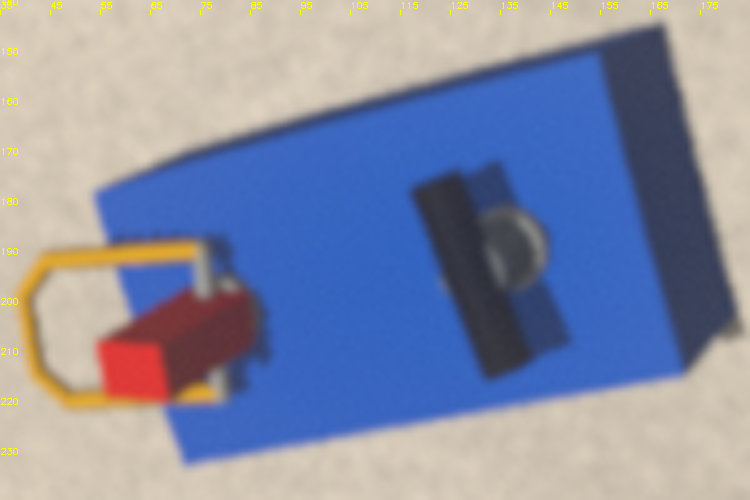

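Run:
```python
from h import *
s=load("w1")
P=lambda x,y,z:atz(s,305+x/5,135+y/5,z,True)[:2]
ang=lambda v:np.degrees(np.arctan2(v[1],v[0]))
a,b=P(62,203,.075),P(62,316,.075); c,d=P(372,203,.075),P(366,315,.075)
print(a,b,c,d,np.linalg.norm(a-b),np.linalg.norm(c-d),ang(a-c),ang(b-d))
fe=(a+b)/2; dd=(a-c)/np.linalg.norm(a-c)+(b-d)/np.linalg.norm(b-d); dd/=np.linalg.norm(dd)
print("free end",fe,"hole",fe-.016*dd,"dir",ang(dd),"hole spot",P(137,247,.075),"bottom spot",P(137,247,.053))
B=[P(*q,.086) for q in [(422,125),(685,130),(652,410),(400,410)]]
print("blk",B,ang(B[0]-B[1]),ang(B[3]-B[2]),ang(B[0]-B[3]))
bm=(B[0]+B[3])/2; print("face to hole",(fe-.016*dd-bm)@dd, "lat", np.cross(dd,fe-bm))
Q=lambda x,y,z:atz(s,35+x/5,140+y/5,z,True)
# handle top
h=[Q(*q,.089) for q in [(97,342),(158,342),(170,402),(107,400)]]
print("handle top",np.round(h,4),np.mean(h,0)); 
for i in range(4): print(np.linalg.norm(h[i]-h[i-1]), ang(h[i]-h[i-1]))
print("pivot ends",Q(203,248,.054),Q(220,398,.054), "bar ends",Q(45,255,.070),Q(70,402,.070),"bar mid",Q(30,318,.070))
cs=[Q(*q,.045) for q in [(95,190),(600,50),(687,373),(185,463)]]
print(np.round(cs,4)); yd=cs[1]+cs[2]-cs[0]-cs[3]; yd/=np.linalg.norm(yd); ce=np.mean(cs,0); print(ce,ce-yd*.042,[np.linalg.norm(cs[i]-cs[i-1]) for i in range(4)])
```

```text
[0.56249636 0.00600813] [ 0.58402284 -0.00064535] [0.58184109 0.06421899] [0.60378015 0.05751393] 0.022531273817595905 0.022940799197761805 -108.38276583819147 -108.76315523838036
free end [0.5732596  0.00268139] hole [0.57835579 0.01784809] dir -108.57296053828593 hole spot [0.57545703 0.01720091] bottom spot [0.58245153 0.01876305]
blk [array([0.5666088 , 0.07494181]), array([0.5840133 , 0.12871162]), array([0.63984501, 0.11088759]), array([0.62072964, 0.05749819])] -107.93600097297815 -109.69924174069615 162.1354194033416
face to hole 0.05073015284295314 lat 0.0008911448613527218
handle top [[ 0.4955 -0.2735  0.089 ]
 [ 0.5015 -0.256   0.089 ]
 [ 0.5147 -0.2607  0.089 ]
 [ 0.5083 -0.2788  0.089 ]] [ 0.50499661 -0.26724472  0.089     ]
0.013894545495622258 157.42110173158844
0.01852620348878843 71.01912024466489
0.014043215674691701 -19.857788550645335
0.019184040242640064 -109.50179541178818
pivot ends [ 0.48834384 -0.26039097  0.054     ] [ 0.52306788 -0.27624846  0.054     ] bar ends [ 0.4720003  -0.29539644  0.07      ] [ 0.506651  -0.3096273  0.07     ] bar mid [ 0.48370115 -0.30966762  0.07      ]
[[ 0.463  -0.2932  0.045 ]
 [ 0.486  -0.1461  0.045 ]
 [ 0.5598 -0.158   0.045 ]
 [ 0.5361 -0.3056  0.045 ]]
[ 0.5112146  -0.22573062  0.045     ] [ 0.50464813 -0.26721413  0.045     ] [np.float64(0.07413299649418596), np.float64(0.1489035007487037), np.float64(0.0747178118913554), np.float64(0.14953663987733323)]<stdin>:11: DeprecationWarning: Arrays of 2-dimensional vectors are deprecated. Use arrays of 3-dimensional vectors instead. (deprecated in NumPy 2.0)
```

Request:
{"method": "move_arm", "body": {"deltas": [45, 10, -2.7, -30.2, 0, 0, 0, 45, 10, -2.7, -30.2, 0, 0, 0, 45, 10, -2.7, -30.2, 0, 0, 0, 45, 10, -2.7, -30.2, 0, 0, 0, 45, 10, -2.7, -30.2, 0, 0, 0, 45, 10, -2.7, -30.2, 0, 0, 0, 45, 10, -2.7, -30.2, 0, 0, 0, 45, 10, -2.7, -30.2, 0, 0, 0, 45, 0, 0, 0, 0, 0, 0, 45, 0, 0, 0, 0, 0, 0]}}

```text
t: 3.15
tcp_pos: [0.5019, -0.2624, 0.1508]
tool_rot: [-0.41, 0.575, 0.412, 0.575]
force: [-0.3, 0.4, -0.7]
finger_gap: 0.528
```

```bash
cat > look.py <<'E'
import sys
from station import manip, viewer
import cv2,numpy as np
n,name=sys.argv[1:3]
s=manip.sense(); print(s["t"],s["tcp_pos"],s["force"],s["finger_gap"])
s=viewer.snapshot(n); cv2.imwrite(f"pics/{name}.png",s["image"][:,:,::-1]); np.savez(f"{name}.npz",**s)
E
python3 look.py wrist w2
```

```text
3.15 [ 0.50194772 -0.26241239  0.15082935] [-0.31797678  0.43724143 -0.69539782] 0.5280170141319943
```

View pics/w2.png

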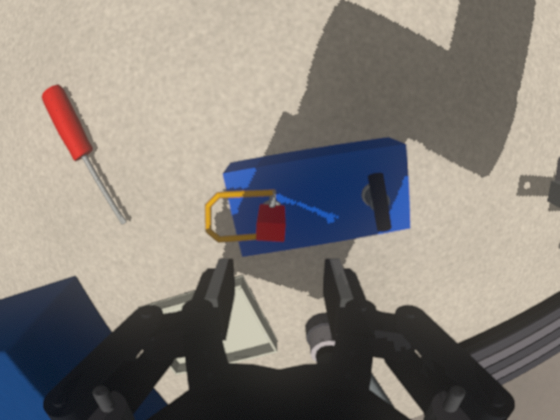

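Run:
```python
from h import *
from plan import *
s=load("w2"); p,R=cur()
print("tcp px",proj(s,p,True),proj(s,p+R.apply([0,0,.0225]),True),proj(s,p-R.apply([0,0,.0225]),True))
crop(s,195,180,110,90,7,"w2c")
```

```text
tcp px [278.60004461 273.95049955] [322.80163883 273.50072231] [234.39961815 273.57021924]
```

View pics/w2c.png

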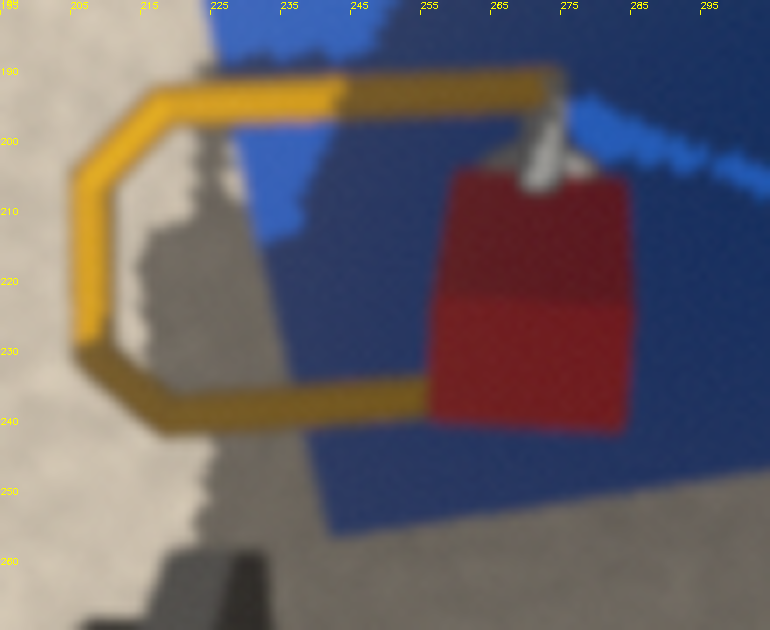

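Run:
```python
from h import *
from plan import *
s=load("w2"); p,R=cur()
Q=lambda x,y,z:atz(s,195+x/7,180+y/7,z,True)
ang=lambda v:np.degrees(np.arctan2(v[1],v[0]))
h=[Q(*q,.089) for q in [(437,297),(633,303),(625,433),(428,418)]]
c=np.mean(h,0);print(c,[(np.linalg.norm(h[i]-h[i-1]).round(4), ang(h[i]-h[i-1]).round(1)) for i in range(4)])
print("pivot near end",Q(545,90,.054)," arms",Q(170,103,.068),Q(175,413,.068),ang(Q(95,190,.070)-Q(90,335,.070)), ang(Q(340,100,.0624)-Q(535,90,.0547)),ang(Q(170,103,.0691)-Q(535,90,.0547)))
t=c.copy(); t[2]=.057
print(to(t,down(71.1)))
```

```text
[ 0.50424765 -0.26820952  0.089     ] [(np.float64(0.013), np.float64(155.8)), (np.float64(0.019), np.float64(69.2)), (np.float64(0.0139), np.float64(-21.7)), (np.float64(0.0196), np.float64(-113.6))]
pivot near end [ 0.48813358 -0.26166614  0.054     ]  arms [ 0.47271791 -0.29764232  0.068     ] [ 0.50588355 -0.31082921  0.068     ] 154.81716537666915 -112.39562127116146 -113.53125508035713
(array([94.16652044, -4.05094884, -5.35236668]), array([ 0.038976  ,  0.06056692, -0.06771472]))
```

Request:
{"method": "move_arm", "body": {"deltas": [45, 0, -2, -2.7, 0, 0, 0, 45, 0, -2, -2.7, 0, 0, 0, 45, 15, 0, 0, 0, 0, 0, 45, 20, 0, 0, 0, 0, 0, 45, 20, 0, 0, 0, 0, 0, 45, 20, 0, 0, 0, 0, 0, 45, 12, 0, 0, 0, 0, 0, 45, 7, 0, 0, 0, 0, 0, 45, 0, 0, 0, 0, 0, 0]}}

```text
t: 4.1
tcp_pos: [0.5042, -0.2695, 0.0568]
tool_rot: [-0.411, 0.575, 0.412, 0.575]
force: [-0.6, 0.1, -0.4]
finger_gap: 0.529
```

```bash
python3 look.py wrist w3; python3 look.py scene s3
python3 - <<'E'
from h import *
crop(load("s3"),170,150,110,85,7,"s3c")
E
```

```text
4.1 [ 0.50424709 -0.2695132   0.0567509 ] [-0.59308692  0.1306962  -0.35377036] 0.528746884308207
4.15 [ 0.50459282 -0.26984594  0.05741293] [-0.39482093  0.04515049  0.45760676] 0.5247775046039785
```

View pics/w3.png

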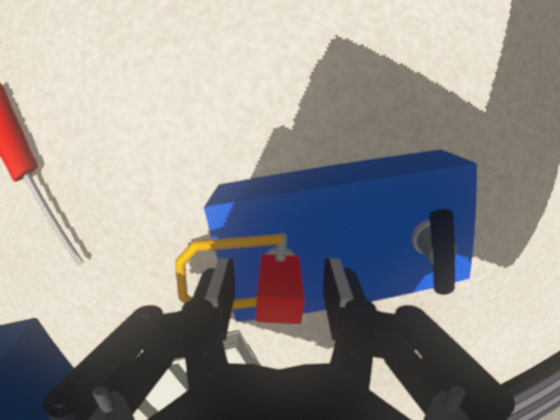

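View pics/s3c.png

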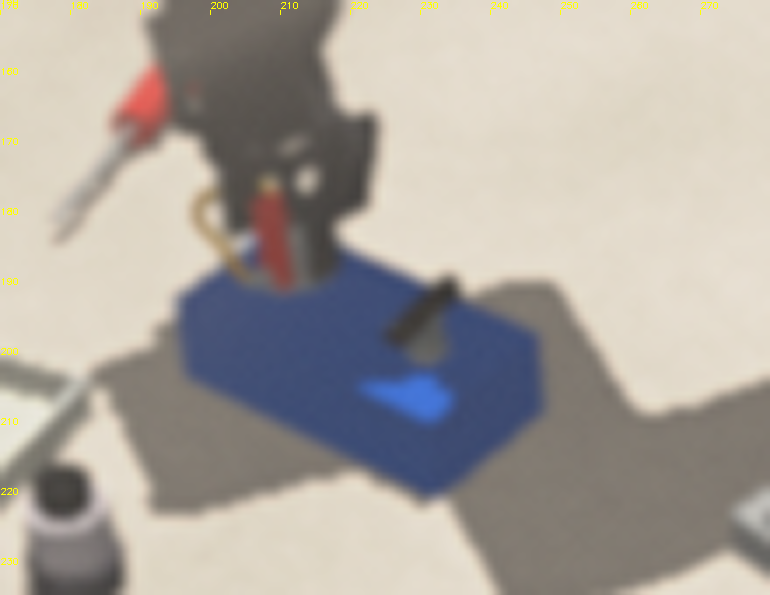

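Request:
{"method": "move_arm", "body": {"deltas": [10, 0, 0, 0, 0, 0, 0, 10, 0, 0, 0, 0, 0, 0, 10, 0, 0, 0, 0, 0, 0, 10, 0, 0, 0, 0, 0, 0, 10, 0, 0, 0, 0, 0, 0, 10, 0, 0, 0, 0, 0, 0, 10, 0, 0, 0, 0, 0, 0], "force": 60}}

```text
t: 4.9
tcp_pos: [0.5048, -0.2703, 0.0583]
tool_rot: [-0.412, 0.575, 0.411, 0.575]
force: [-0.6, 0.4, 5.3]
finger_gap: 0.221
```

Request:
{"method": "move_arm", "body": {"deltas": [10, -6, 0, 0, 0, 0, 0, 10, -10, 0, 0, 0, 0, 0, 10, -12, 0, 0, 0, 0, 0, 10, -15, 0, 0, 0, 0, 0, 10, -20, 0, 0, 0, 0, 0, 10, -20, 0, 0, 0, 0, 0, 10, -20, 0, 0, 0, 0, 0, 10, 0, 0, 0, 0, 0, 0, 10, 0, 0, 0, 0, 0, 0]}}

```text
t: 5.8
tcp_pos: [0.5043, -0.2699, 0.1609]
tool_rot: [-0.412, 0.575, 0.411, 0.575]
force: [-0.3, 1.1, -0.7]
finger_gap: 0.224
```

```bash
python3 look.py wrist w4; python3 look.py scene s4
python3 - <<'E'
from h import *
crop(load("s4"),170,110,110,85,7,"s4c")
crop(load("w4"),170,200,200,150,4,"w4c")
E
```

```text
5.8 [ 0.50433286 -0.26990792  0.16085473] [-0.30524772  1.10937663 -0.65349073] 0.2239392868784977
5.85 [ 0.50384447 -0.26951379  0.15998055] [-0.3570955   0.4931876  -1.02556077] 0.22008876275060774
```

View pics/w4c.png

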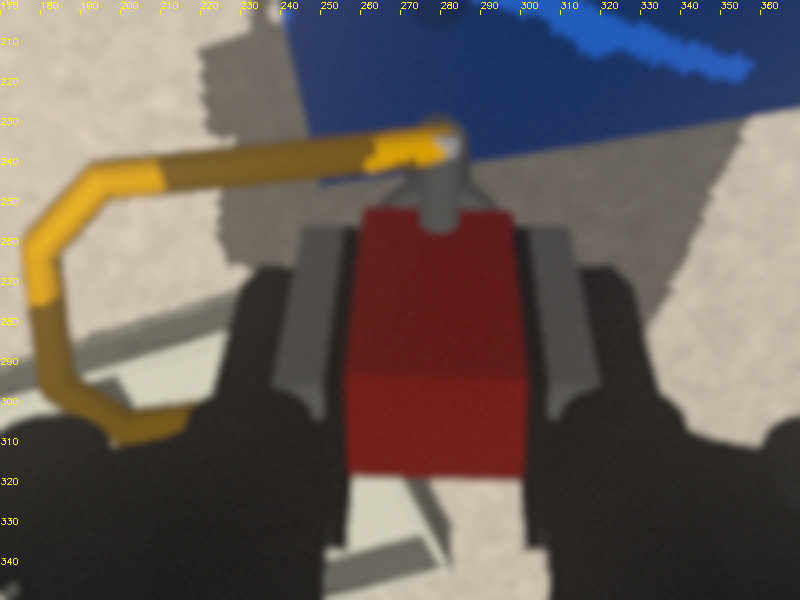

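View pics/s4c.png

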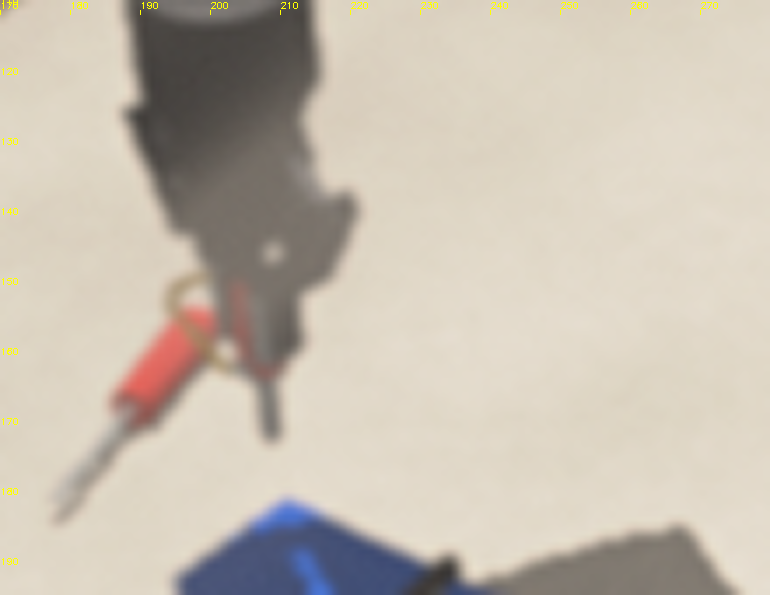

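Request:
{"method": "move_arm", "body": {"deltas": [10, 0, 2.4, 20, 0, 0, 0, 10, 0, 2.4, 30, 0, 0, 0, 10, 0, 2.4, 35, 0, 0, 0, 10, 0, 2.4, 35, 0, 0, 0, 10, 0, 2.4, 35, 0, 0, 0, 10, 0, 2.4, 35, 0, 0, 0, 10, 0, 2.4, 35, 0, 0, 0, 10, 0, 2.4, 35, 0, 0, 0, 10, 0, 2.4, 20, 0, 0, 0, 10, 0, 2, 14, 0, 0, 0]}}

```text
t: 6.9
tcp_pos: [0.5766, 0.0177, 0.1589]
tool_rot: [-0.411, 0.576, 0.412, 0.574]
force: [0.4, -0.2, -0.1]
finger_gap: 0.216
```

Request:
{"method": "move_arm", "body": {"deltas": [10, 0, 0, 0, 0, 0, 0, 10, 0, 0, 0, 0, 0, 0]}}

```text
t: 7.1
tcp_pos: [0.5768, 0.0154, 0.1597]
tool_rot: [-0.411, 0.576, 0.411, 0.575]
force: [0.3, -0.4, -1.5]
finger_gap: 0.223
```

```bash
python3 look.py wrist w5; python3 look.py scene s5; python3 look.py top t5;python3 - <<'E'
from h import *
crop(load("s5"),250,190,110,85,7,"s5c")
crop(load("w5"),170,160,260,190,3,"w5c")
crop(load("t5"),230,130,100,75,7,"t5c")
E
```

```text
7.1 [0.57679918 0.0154133  0.15970831] [ 0.32167734 -0.42034454 -1.50216593] 0.22328148905128256
7.15 [0.57688731 0.01495293 0.15988649] [ 1.05055563 -0.56667577 -0.53003359] 0.22191560521288228
7.2 [0.57697179 0.01471634 0.16002943] [-0.1289083  -0.33558617 -1.64178442] 0.22308258570810394
```

View pics/w5c.png

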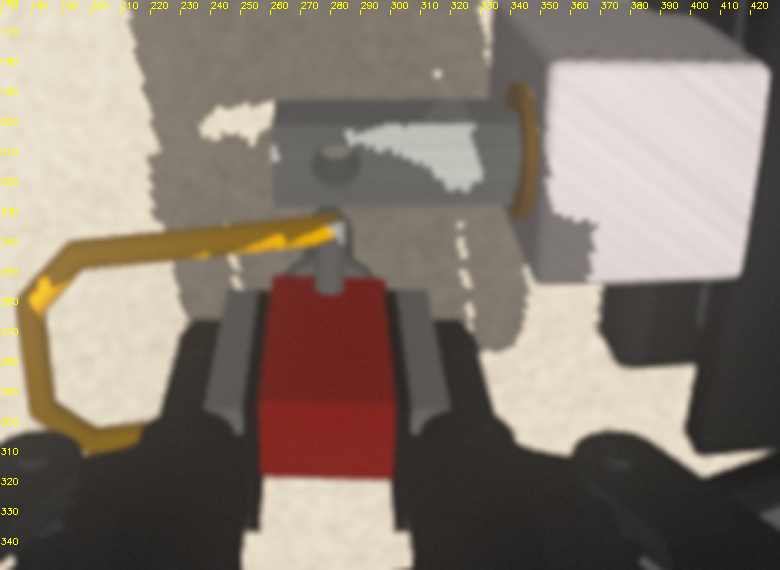

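View pics/s5c.png

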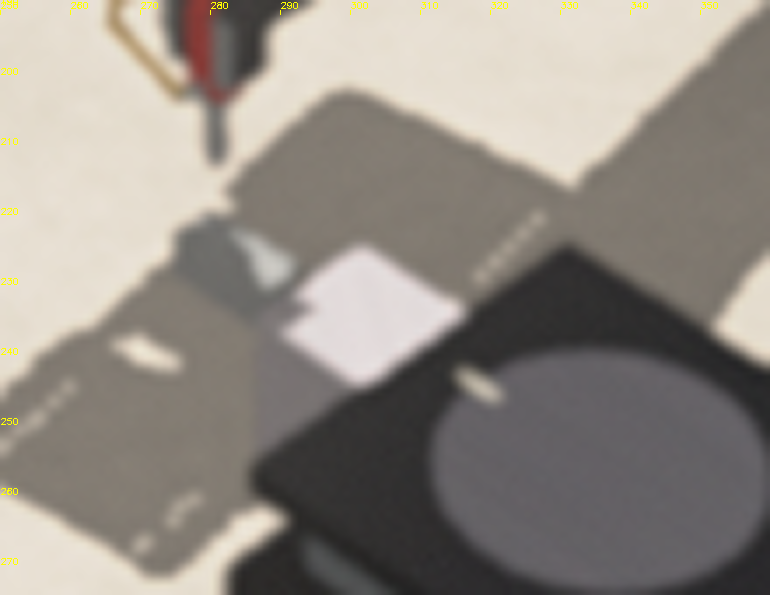

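View pics/t5c.png

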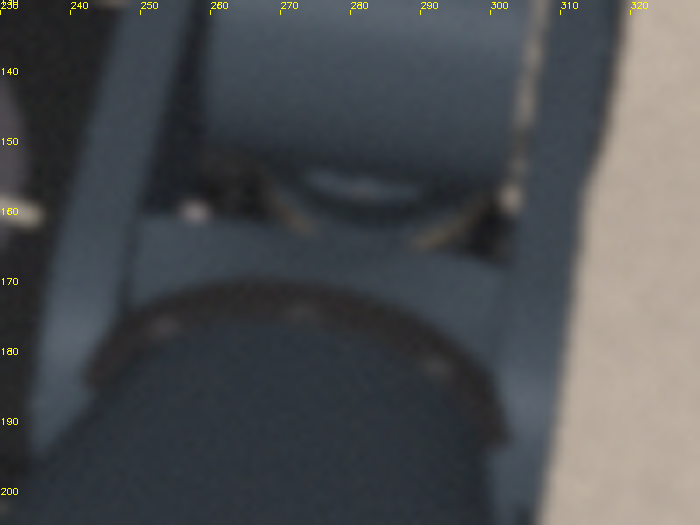

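Run:
```python
from h import *
from plan import *
s=load("w5"); p=np.array([.5768,.0154,.1597]); R=cur()[1]
Q=lambda x,y,z:atz(s,170+x/3,160+y/3,z,True)
ang=lambda v:np.degrees(np.arctan2(v[1],v[0]))
T=lambda X:R.inv().apply(X-p)*1000
h=[Q(*q,p[2]+.0307) for q in [(260,403),(395,404),(390,478),(260,475)]]
print("handle tool",T(np.mean(h,0)),[np.linalg.norm(h[i]-h[i-1]).round(4) for i in range(4)],[ang(h[i]-h[i-1]).round(1) for i in range(4)])
hole=Q(336,166,.075); print("hole",hole,T(hole))
print("hole dia",np.linalg.norm(Q(312,166,.075)-Q(360,166,.075)),np.linalg.norm(Q(336,144,.075)-Q(336,188,.075)))
a,b,c,d=[Q(*q,.075) for q in [(274,124),(275,205),(508,125),(510,205)]]
print("edges",T(a),T(b),T(c),T(d),ang(a-c),ang(b-d),np.linalg.norm(a-b))
print("fe hole tool",T((a+b)/2+ .016*(c-a)/np.linalg.norm(c-a)))
# loop arm angles
t=p[2]-.0133
print("arm1",ang(Q(75,255,t+.0233)-Q(330,222,t+.009)), "pivot end",T(Q(338,232,t+.009)), "bar",T(Q(32,300,t+.025)), "arm2 corner",T(Q(90,440,t+.023)),"arm1 corner",T(Q(75,255,t+.023)))
```

```text
handle tool [-30.69972839   1.61373335   0.63088443] [np.float64(0.0129), np.float64(0.0186), np.float64(0.0133), np.float64(0.0188)] [np.float64(159.2), np.float64(70.6), np.float64(-19.9), np.float64(-110.5)]
hole [0.57831859 0.0180801  0.075     ] [84.69868859 -0.59087349  3.05974814]
hole dia 0.011944731172607784 0.011711948155535206
edges [ 84.70781343  10.37897246 -12.20672628] [ 84.70104187 -11.18966813 -12.30148131] [84.68631776 10.29924175 45.67474336] [ 84.6787862  -11.24272451  47.65151961] -109.06301092848682 -109.03479186356478 0.021568849789729595
fe hole tool [84.69848567 -0.42738753  3.74587993]
arm1 -109.5536957800201 pivot end [ 4.30482942 18.27231236  2.52745707] bar [-11.67892241  13.2153222  -45.58275246] arm2 corner [ -9.6900664  -15.24610664 -39.75359353] arm1 corner [ -9.67940999  20.32761296 -38.21675315]
```

Request:
{"method": "move_arm", "body": {"deltas": [10, 5, -2.1, 2.8, 0, 0, 0, 10, 12, 0, 0, 0, 0, 0, 10, 12, 0, 0, 0, 0, 0, 10, 3, 0, 0, 0, 0, 0, 10, 0, 0, 0, 0, 0, 0]}}

```text
t: 7.75
tcp_pos: [0.5792, 0.0179, 0.1269]
tool_rot: [-0.41, 0.576, 0.412, 0.575]
force: [0.4, -0.4, -0.1]
finger_gap: 0.224
```

```bash
python3 look.py wrist w6; python3 look.py scene s6
python3 - <<'E'
from h import *
crop(load("s6"),250,190,110,85,7,"s6c")
crop(load("w6"),170,160,260,190,3,"w6c")
E
```

```text
7.75 [0.57920722 0.01792557 0.12694352] [ 0.39169877 -0.4248845  -0.06362077] 0.22409135616616646
7.8 [0.57975023 0.01789447 0.12758651] [-1.06270759  0.57804145 -2.03942126] 0.2223469532872758
```

View pics/w6c.png

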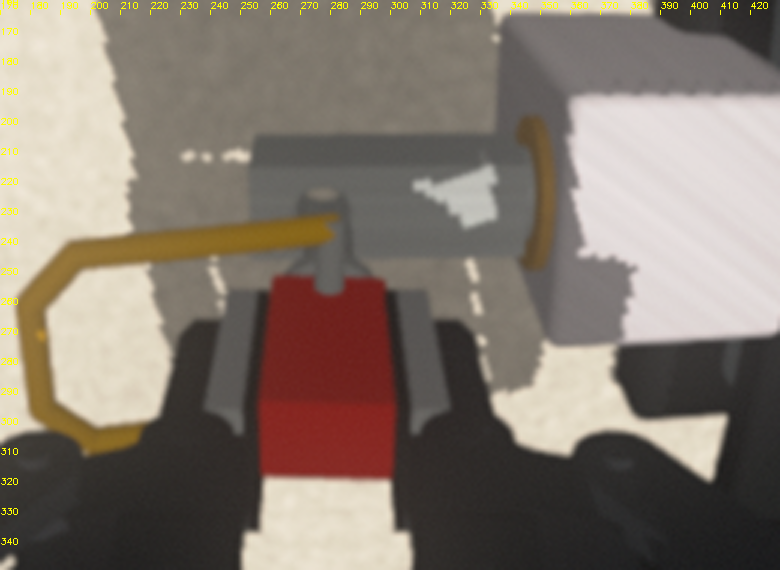

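View pics/s6c.png

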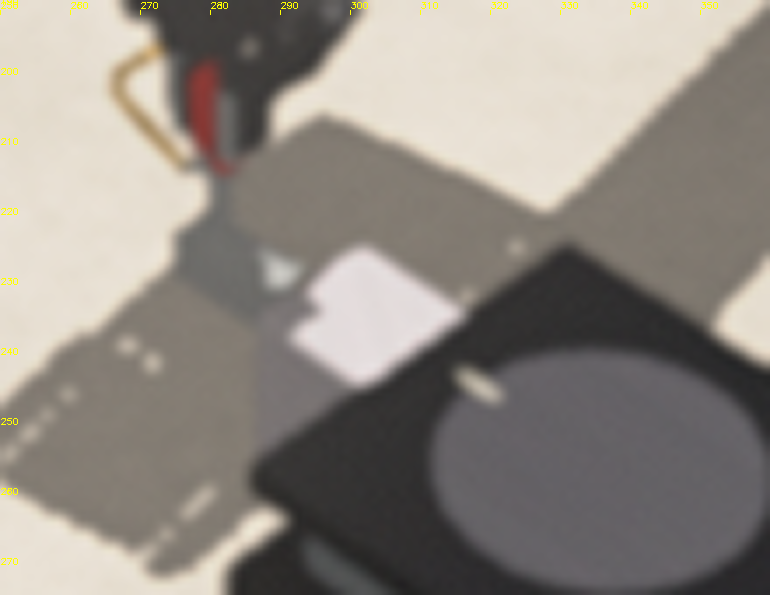

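Run:
```python
from h import *
from plan import *
s=load("w6"); p,R=cur();print(p)
Q=lambda x,y,z:atz(s,170+x/3,160+y/3,z,True)
T=lambda X:R.inv().apply(X-p)*1000
h=[Q(*q,p[2]+.0307) for q in [(260,403),(395,404),(390,478),(260,475)]]
print("handle tool",T(np.mean(h,0)))
print("hole L R T",T(Q(298,212,.075)),T(Q(348,212,.075)),T(Q(322,187,.075)))
a,b,c,d=[Q(*q,.075) for q in [(250,166),(247,255),(520,166),(525,257)]]
print("edges",T(a),T(b),T(c),T(d))
```

```text
[0.58013382 0.01789587 0.12810153]
handle tool [-30.69911184   3.30111864   0.33366203]
hole L R T [53.10231212  2.11651729 -5.79866535] [53.1019353   2.12285873  5.04417949] [53.10372788  7.97051916 -0.58651349]
edges [ 53.10557406  12.77058954 -15.94200391] [ 53.09986306  -8.31723771 -17.21630218] [53.10353335 12.72141871 42.12593522] [53.09747089 -9.13249661 44.92969823]
```

Request:
{"method": "move_arm", "body": {"deltas": [10, 0, -0.8, -0.6, 0, 0, 0, 10, 2, 0, 0, 0, 0, 0, 10, 2, 0, 0, 0, 0, 0, 10, 1, 0, 0, 0, 0, 0]}}

```text
t: 8.25
tcp_pos: [0.5806, 0.0171, 0.1232]
tool_rot: [-0.411, 0.575, 0.411, 0.575]
force: [-0.6, 0.3, -1.6]
finger_gap: 0.225
```

Request:
{"method": "move_arm", "body": {"deltas": [10, 1, 0, 0, 0, 0, 0, 10, 1, 0, 0, 0, 0, 0]}}

```text
t: 8.45
tcp_pos: [0.5808, 0.017, 0.1216]
tool_rot: [-0.411, 0.575, 0.411, 0.575]
force: [-0.7, 0.9, 3.6]
finger_gap: 0.222
```

Request:
{"method": "move_arm", "body": {"deltas": [10, 1, 0, 0, 0, 0, 0, 10, 1, 0, 0, 0, 0, 0]}}

```text
t: 8.65
tcp_pos: [0.5802, 0.0171, 0.1191]
tool_rot: [-0.411, 0.576, 0.411, 0.575]
force: [-0.8, -0.6, -0.7]
finger_gap: 0.226
```

Request:
{"method": "move_arm", "body": {"deltas": [10, 1, 0, 0, 0, 0, 0, 10, 1, 0, 0, 0, 0, 0]}}

```text
t: 8.85
tcp_pos: [0.5802, 0.017, 0.117]
tool_rot: [-0.411, 0.576, 0.411, 0.575]
force: [0.1, -0.6, 1.0]
finger_gap: 0.221
```

Request:
{"method": "move_arm", "body": {"deltas": [10, 1.5, 0, 0, 0, 0, 0, 10, 1.5, 0, 0, 0, 0, 0]}}

```text
t: 9.05
tcp_pos: [0.5802, 0.0171, 0.1141]
tool_rot: [-0.411, 0.576, 0.411, 0.575]
force: [-2.1, -0.6, 0.1]
finger_gap: 0.224
```

```bash
python3 look.py wrist w7; python3 look.py scene s7
python3 - <<'E'
from h import *
crop(load("s7"),250,190,110,85,7,"s7c")
crop(load("w7"),170,160,260,190,3,"w7c")
E
```

```text
9.05 [0.58023759 0.01706502 0.11407994] [-2.11023563 -0.64156835  0.11007751] 0.22446136933407781
9.1 [0.58018896 0.01706664 0.11382597] [-1.74152941 -0.8546568   0.25881091] 0.21931500002803628
```

View pics/w7c.png

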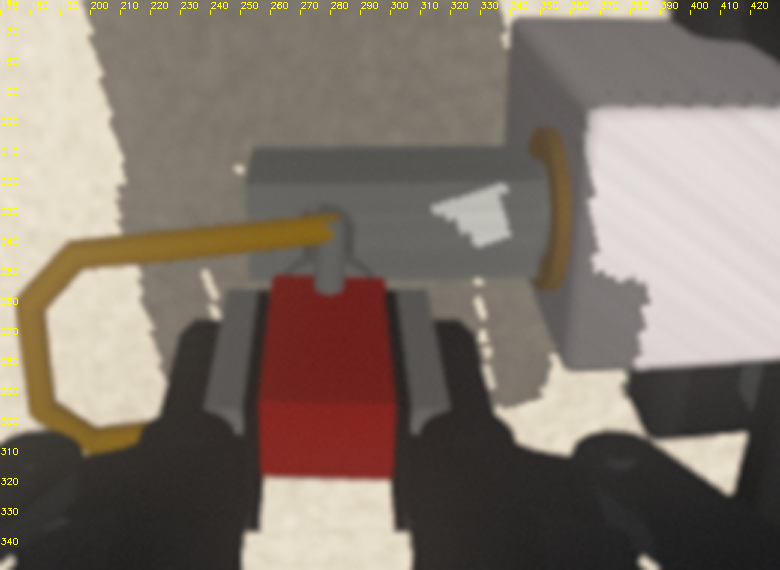

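View pics/s7c.png

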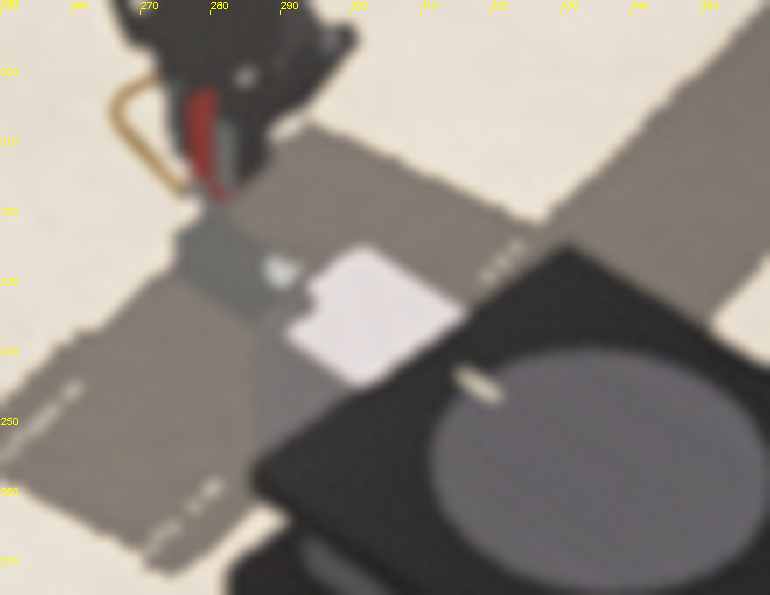

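Request:
{"method": "move_arm", "body": {"deltas": [10, 2.5, 0, 0, 0, 0, 0, 10, 2.5, 0, 0, 0, 0, 0, 10, 2.5, 0, 0, 0, 0, 0]}}

```text
t: 9.45
tcp_pos: [0.5803, 0.0171, 0.1066]
tool_rot: [-0.411, 0.576, 0.411, 0.575]
force: [-3.2, -0.6, 1.3]
finger_gap: 0.224
```

Request:
{"method": "move_arm", "body": {"deltas": [10, 2.5, 0, 0, 0, 0, 0, 10, 2.5, 0, 0, 0, 0, 0, 10, 2.5, 0, 0, 0, 0, 0]}}

```text
t: 9.75
tcp_pos: [0.5803, 0.017, 0.099]
tool_rot: [-0.411, 0.576, 0.411, 0.575]
force: [-4.2, -0.6, 1.2]
finger_gap: 0.224
```

Request:
{"method": "move_arm", "body": {"deltas": [10, 2, 0, 0, 0, 0, 0, 10, 2, 0, 0, 0, 0, 0, 10, 2, 0, 0, 0, 0, 0]}}

```text
t: 10.05
tcp_pos: [0.5803, 0.0171, 0.0931]
tool_rot: [-0.411, 0.576, 0.411, 0.575]
force: [-4.0, -0.8, 2.1]
finger_gap: 0.223
```

Request:
{"method": "move_arm", "body": {"deltas": [10, 1, 0.6, 0, 0, 0, 0, 10, 1, 0.4, 0, 0, 0, 0, 10, 1, 0, 0, 0, 0, 0]}}

```text
t: 10.35
tcp_pos: [0.5802, 0.0173, 0.0904]
tool_rot: [-0.411, 0.575, 0.411, 0.576]
force: [-2.5, -1.0, 1.6]
finger_gap: 0.222
```

Request:
{"method": "move_arm", "body": {"deltas": [10, 0.7, 0, 0, 0, 0, 0, 10, 0.7, 0, 0, 0, 0, 0]}}

```text
t: 10.55
tcp_pos: [0.5801, 0.0173, 0.089]
tool_rot: [-0.411, 0.575, 0.411, 0.576]
force: [-2.7, -0.8, 0.7]
finger_gap: 0.223
```

Request:
{"method": "move_arm", "body": {"deltas": [10, 0.6, 0, 0, 0, 0, 0, 10, 0.6, 0, 0, 0, 0, 0]}}

```text
t: 10.75
tcp_pos: [0.5801, 0.0173, 0.0882]
tool_rot: [-0.411, 0.575, 0.411, 0.575]
force: [-3.7, -0.7, 7.4]
finger_gap: 0.223
```

Request:
{"method": "move_arm", "body": {"deltas": [10, 0.5, 0, 0, 0, 0, 0, 10, 0.5, 0, 0, 0, 0, 0]}}

```text
t: 10.95
tcp_pos: [0.5802, 0.0173, 0.0882]
tool_rot: [-0.412, 0.575, 0.411, 0.576]
force: [-4.9, -1.1, 13.7]
finger_gap: 0.22
```

Request:
{"method": "move_arm", "body": {"deltas": [10, -1, 0, 0, 0, 0, 0, 10, 0, 0, 0, 0, 0, 0, 10, 0, 0, 0, 0, 0, 0]}}

```text
t: 11.25
tcp_pos: [0.5801, 0.0173, 0.0882]
tool_rot: [-0.411, 0.575, 0.411, 0.576]
force: [-3.3, -1.0, 6.8]
finger_gap: 0.224
```

```bash
python3 look.py wrist w8; python3 look.py scene s8
python3 - <<'E'
from h import *
crop(load("s8"),250,190,110,85,7,"s8c")
crop(load("w8"),170,160,260,190,3,"w8c")
E
```

```text
11.25 [0.58009583 0.01728327 0.08824931] [-3.34365012 -0.99657575  6.84573912] 0.22356716321763856
11.3 [0.58010372 0.01730623 0.08825942] [-4.20464036 -1.38124627  6.10557036] 0.22197444038959768
```

View pics/w8c.png

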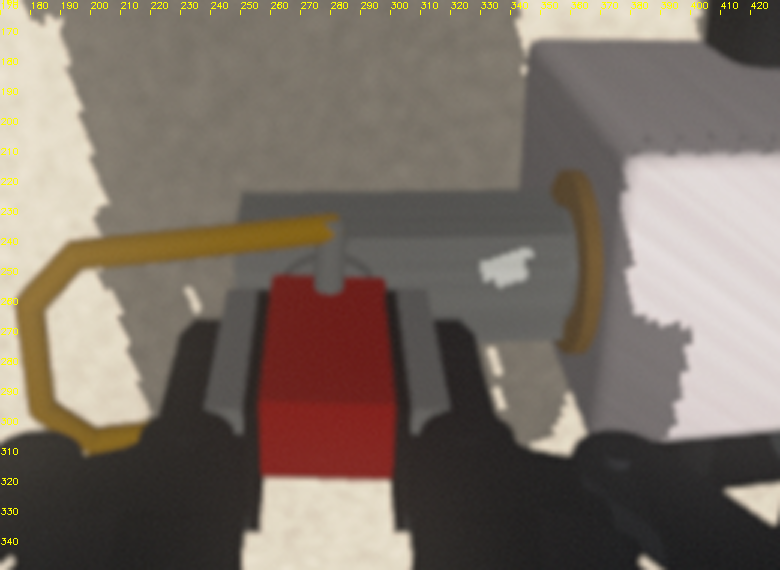

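View pics/s8c.png

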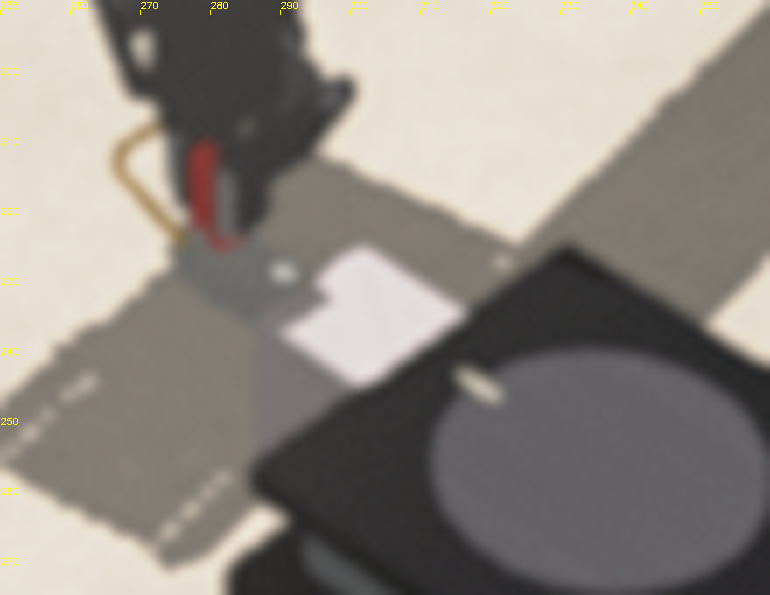

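Request:
{"method": "move_arm", "body": {"deltas": [34, 0, 0, 0, 0, 0, 0, 34, 0, 0, 0, 0, 0, 0, 34, 0, 0, 0, 0, 0, 0, 34, 0, 0, 0, 0, 0, 0, 34, -8, 0, 0, 0, 0, 0, 34, -12, 0, 0, 0, 0, 0, 34, -20, 0, 0, 0, 0, 0, 34, -20, 0, 0, 0, 0, 0, 34, 0, 0, 0, 0, 0, 0]}}

```text
t: 12.25
tcp_pos: [0.5823, 0.0171, 0.1514]
tool_rot: [-0.413, 0.573, 0.409, 0.577]
force: [0.8, -0.2, -0.2]
finger_gap: 0.401
```

```bash
python3 look.py wrist w9; python3 look.py scene s9
python3 - <<'E'
from h import *
crop(load("s9"),250,190,110,85,7,"s9c")
crop(load("w9"),170,130,260,190,3,"w9c")
E
```

```text
12.25 [0.5822565  0.01706674 0.15144593] [ 0.76225627 -0.2485465  -0.1827355 ] 0.40099820050786544
12.3 [0.58114253 0.01718923 0.14988726] [ 0.37935266 -0.40697949 -0.53788691] 0.3937834809577813
```

View pics/w9c.png

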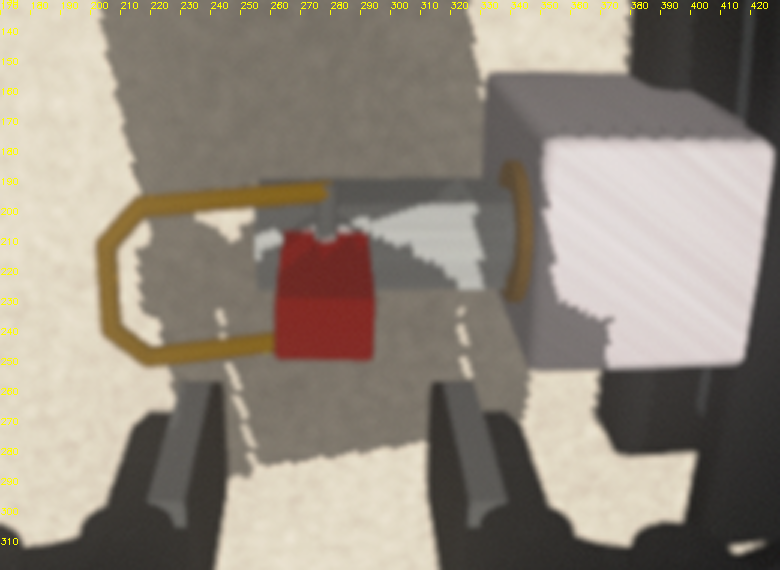

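View pics/s9c.png

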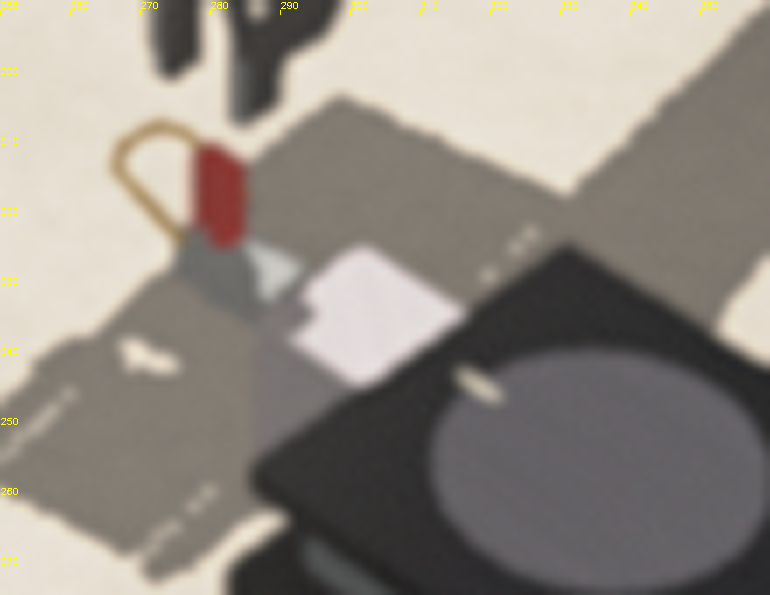

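Run:
```python
from h import *
from plan import *
s=load("w9"); p,R=cur(); print(p,manip.sense()["q"]); print("cam in tool",R.inv().apply(C(s)-p))
print(R.as_matrix().round(3))
Q=lambda x,y,z:atz(s,170+x/3,130+y/3,z,True)
print("bar mid",Q(108,288,.100),"handle top",np.mean([Q(*q,.119) for q in [(279,298),(373,298),(372,360),(277,356)]],0))
a=Q(140,205,.0985)-Q(320,193,.084);b=Q(150,357,.0985)-Q(270,343,.088);
for v in(a,b): print(np.degrees(np.arctan2(v[1],v[0])))
for yaw in(161,-19):
    print(yaw, to([.5639,-.030,.13],down(yaw)))
```

```text
[0.58013272 0.01733019 0.14866069] [-1.62581611e-01  5.74049710e-01  1.62524261e+00  2.33272302e-05
  9.40268161e-01 -1.40361655e+00]
cam in tool [-0.1444441   0.08437236  0.0007761 ]
[[ 0.002 -0.946  0.324]
 [-0.     0.324  0.946]
 [-1.    -0.002  0.   ]]
bar mid [ 0.56324585 -0.02613101  0.1       ] handle top [0.57895176 0.01868249 0.119     ]
-111.91497127873727
-111.88169326833065
161 (array([ 18.64273986,   0.06839241, -50.04310873]), array([-8.98946892e+01, -7.38612597e-02,  1.06127452e-01]))
-19 (array([ 18.64273986,   0.06839241, -50.04310873]), array([9.01052433e+01, 1.06180748e-01, 7.38983517e-02]))
```

Request:
{"method": "move_arm", "body": {"deltas": [0, 0, 0, -25, 0, 0, 0, 0, 0, 0, -25, 0, 0, 0, 0, 0, 0, 0, 8.5, 0, 0, 0, 0, 0, 0, 8.5, 0, 0, 0, 0, 0, 0, 8.5, 0, 0, 0, 0, 0, 0, 8.5, 0, 0, 0, 0, 0, 0, 8.5, 0, 0, 0, 0, 0, 0, 8.5, 0, 0, 0, 0, 0, 0, 8.5, 0, 0, 0, 0, 0, 0, 8.5, 0, 0]}}

```text
t: 13.35
tcp_pos: [0.5627, -0.0297, 0.1466]
tool_rot: [-0.017, 0.708, 0.017, 0.706]
force: [-0.3, -1.1, -0.7]
finger_gap: -0.003
```

Request:
{"method": "move_arm", "body": {"deltas": [0, 0, 0, 0, 8.5, 0, 0, 0, 0, 0, 0, 8.5, 0, 0, 0, 0, 0, 0, 5, 0, 0, 0, 10, 0, 0, 0, 0, 0, 0, 0, 0, 0, 0, 0, 0, 0, 0, 0, 0, 0, 0, 0]}}

```text
t: 13.95
tcp_pos: [0.5628, -0.0298, 0.1367]
tool_rot: [0.116, 0.698, -0.116, 0.697]
force: [-0.0, -0.5, 0.1]
finger_gap: 0.003
```

```bash
python3 look.py wrist w10; python3 look.py scene s10
python3 - <<'E'
from h import *
from plan import *
p,R=cur(); print(p,R.as_matrix().round(3),manip.sense()["q"])
crop(load("s10"),250,170,110,85,7,"s10c")
print(proj(load("w10"),p,True))
E
```

```text
13.95 [ 0.56278973 -0.02976359  0.13665282] [-0.00366093 -0.47705658  0.05288462] 0.002982827821117802
14.0 [ 0.56318963 -0.02984033  0.13705952] [-0.51200533  0.18370857 -0.44534292] -0.0011360793962599282
[ 0.56339708 -0.02992441  0.13735618] [[-0.001  0.323  0.946]
 [ 0.     0.946 -0.323]
 [-1.    -0.    -0.001]] [-2.51097070e-01  5.73634717e-01  1.67290459e+00 -2.31534129e-06
  8.95695346e-01  7.79794208e-02]
[281.08795466 273.65311138]
```

View pics/w10.png

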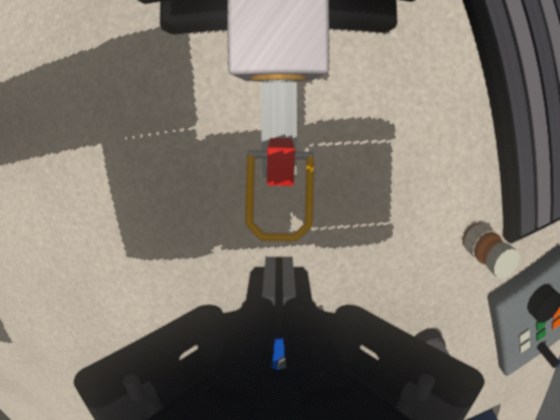

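View pics/s10c.png

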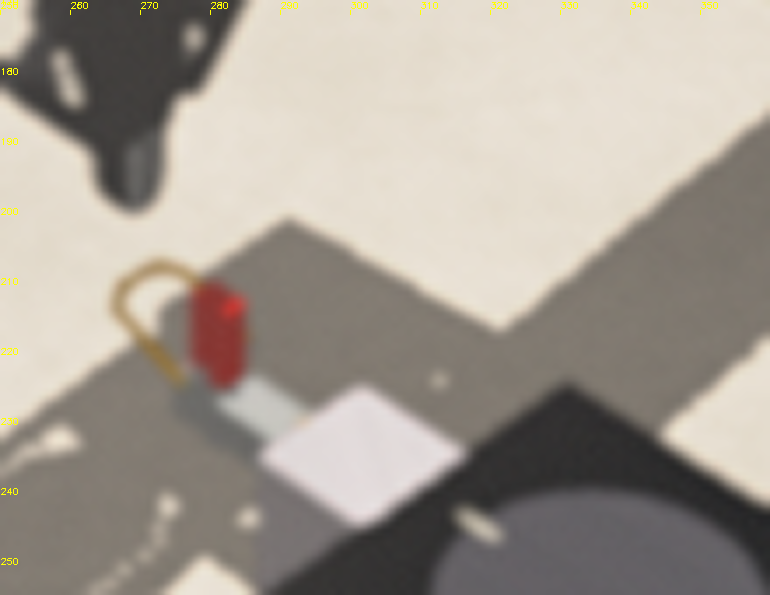

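Run:
```python
from h import *
from plan import *
s=load("w10");p,R=cur();T=lambda X:R.inv().apply(X-p)*1000
print(T(atz(s,280,237.5,.100,True)),T(atz(s,281,178,.119,True)), "shaft end-ish",T(atz(s,279,75,.075,True)))
```

```text
[37.35633368  2.95616657 -0.47223089] [18.35393132 44.76427964 -0.10932035] shaft end-ish [62.35181596 99.21116875 -1.19798611]
```

Request:
{"method": "move_arm", "body": {"deltas": [0, 15, 2, 0, 0, 0, 0, 0, 12, 0, 0, 0, 0, 0, 0, 4, 0, 0, 0, 0, 0, 0, 4, 0, 0, 0, 0, 0, 0, 4, 0, 0, 0, 0, 0, 0, 4, 0, 0, 0, 0, 0]}}

```text
t: 14.65
tcp_pos: [0.5645, -0.0285, 0.095]
tool_rot: [0.116, 0.697, -0.116, 0.698]
force: [-0.4, -1.7, 1.9]
finger_gap: 0.003
```

Request:
{"method": "move_arm", "body": {"deltas": [0, 4, 0, 0, 0, 0, 0, 0, 4, 0, 0, 0, 0, 0, 0, 4, 0, 0, 0, 0, 0]}}

```text
t: 14.95
tcp_pos: [0.5644, -0.0281, 0.0825]
tool_rot: [0.116, 0.697, -0.116, 0.698]
force: [-0.0, -1.7, 0.9]
finger_gap: -0.001
```

```bash
python3 look.py wrist w11; python3 look.py scene s11
python3 - <<'E'
from h import *
crop(load("s11"),250,170,110,85,7,"s11c")
E
```

```text
14.95 [ 0.56437425 -0.02808058  0.08254319] [-0.01326683 -1.71474147  0.8542707 ] -0.000991976742057496
15.0 [ 0.56394905 -0.02791179  0.08185301] [-0.49168032  0.06978209  0.58206331] 0.002025613187478353
```

View pics/w11.png

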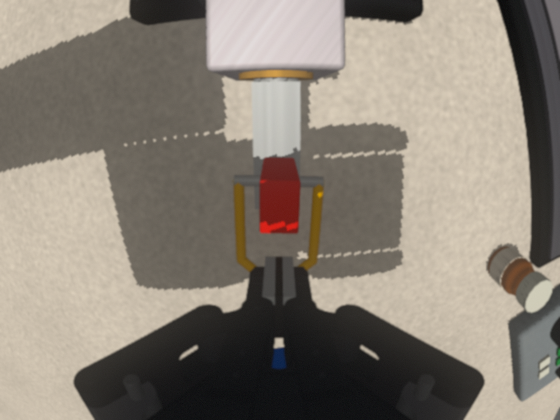

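View pics/s11c.png

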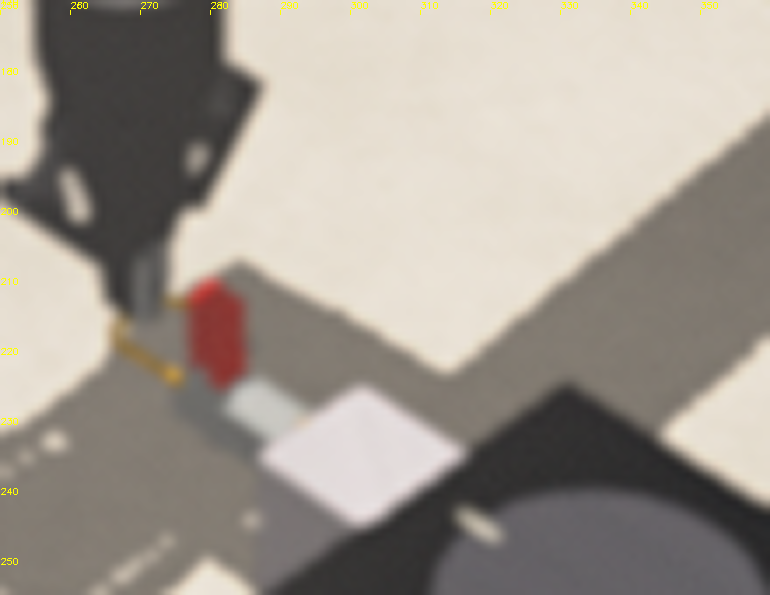

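Request:
{"method": "move_arm", "body": {"deltas": [0, 4, 1, 0, 0, 0, 0, 0, 4, 1, 0, 0, 0, 0, 0, 4, 0, 0, 0, 0, 0, 0, 4, 0, 0, 0, 0, 0]}}

```text
t: 15.45
tcp_pos: [0.5649, -0.0258, 0.0663]
tool_rot: [0.116, 0.697, -0.116, 0.698]
force: [-0.7, 0.4, 0.4]
finger_gap: -0.001
```

Request:
{"method": "move_arm", "body": {"deltas": [0, 4, 0, 0, 0, 0, 0, 0, 2, 0, 0, 0, 0, 0, 0, 0, 0, 0, 0, 0, 0]}}

```text
t: 15.75
tcp_pos: [0.5644, -0.0261, 0.0602]
tool_rot: [0.116, 0.698, -0.116, 0.697]
force: [-0.9, 0.5, -0.3]
finger_gap: -0.002
```

```bash
python3 look.py wrist w12; python3 look.py scene s12
python3 - <<'E'
from h import *
crop(load("s12"),250,170,110,85,7,"s12c")
E
```

```text
15.75 [ 0.56440276 -0.02612224  0.06019455] [-0.87922643  0.52603169 -0.34691147] -0.0024482364732705815
15.8 [ 0.56452047 -0.02616801  0.06039426] [-0.01417197 -0.78075864 -0.60527107] 0.005205538972819561
```

View pics/w12.png

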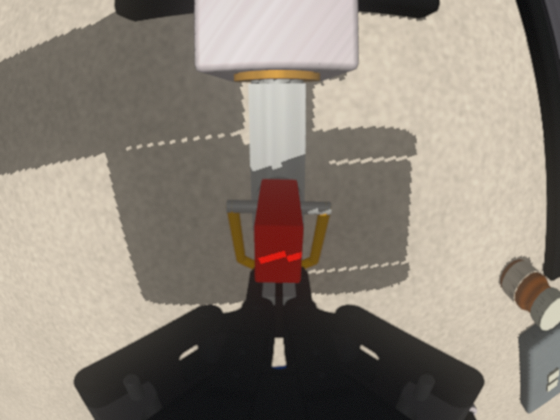

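View pics/s12c.png

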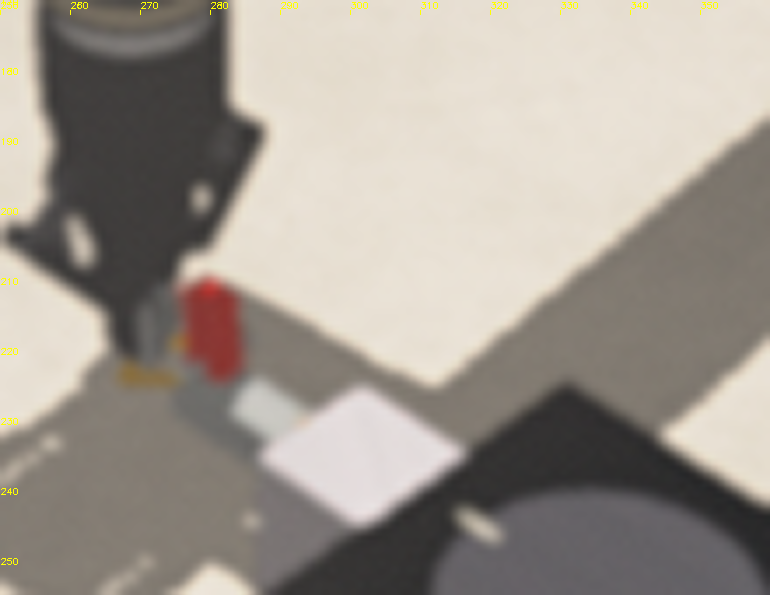

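Request:
{"method": "move_arm", "body": {"deltas": [0, 2, 0, 0, 0, 0, 0, 0, 2, 0, 0, 0, 0, 0]}}

```text
t: 16.05
tcp_pos: [0.565, -0.0262, 0.0568]
tool_rot: [0.116, 0.697, -0.116, 0.698]
force: [-0.0, 0.5, 1.6]
finger_gap: 0.002
```

```bash
python3 look.py wrist w13; python3 look.py scene s13
python3 - <<'E'
from h import *
crop(load("s13"),250,190,80,60,9,"s13c")
crop(load("w13"),200,160,160,130,5,"w13c")
E
```

```text
16.05 [ 0.56500831 -0.02619381  0.05679735] [-0.02616158  0.53414912  1.58503439] 0.0020949547815020233
16.1 [ 0.56470646 -0.0261308   0.05641198] [ 0.16911865  0.03934935 -1.08346114] -0.006244090389537154
```

View pics/w13c.png

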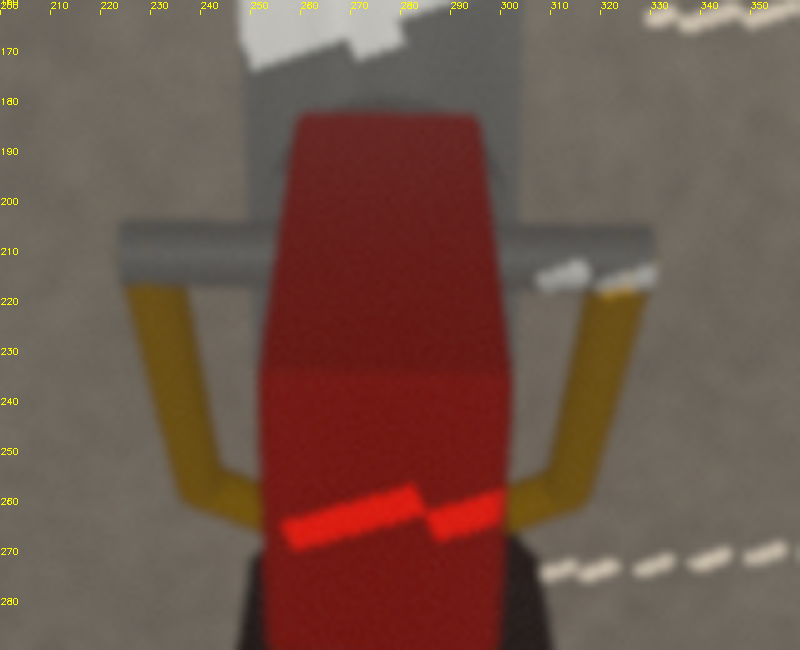

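View pics/s13c.png

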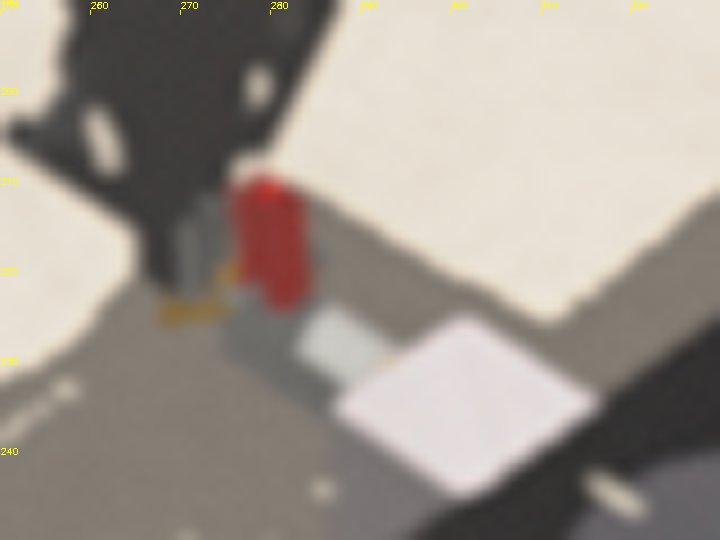

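Run:
```python
from h import *
from plan import *
from scipy.optimize import least_squares
s=load("w13")
a=np.radians(-109.); d=np.array([np.cos(a),np.sin(a),0]); l=np.array([-d[1],d[0],0]); z=np.array([0,0,1.])
# handle base, pin model: origin o, tilt t about l, loop theta
obs={'pivL':(231,216.5),'pivR':(324,219),'cL':(238,256),'cR':(315,257),'hTL':(252.3,234.5),'hTR':(302,234.5),'hbL':(260,183),'hbR':(295,183.5)}
def model(q):
    o=np.array([q[0],q[1],q[2]]); t=q[3]; th=q[4]
    X=d*np.cos(t)-z*np.sin(t); Z=z*np.cos(t)+d*np.sin(t)
    P=lambda x,y,zz:o+X*x+l*y+Z*zz
    r=.040
    u=lambda y:P(r*np.sin(th),y,.009-r*np.cos(th))
    # 'left' in the image
    m={'pivL':P(0,-18,.009)} if 0 else {}
    for n,sg in (('L',SL),('R',-SL)):
        m['piv'+n]=P(.0,sg*.018,.009); m['c'+n]=u(sg*.018)
        m['hT'+n]=P(-.010,sg*.007,.044); m['hb'+n]=P(-.010,sg*.007,.004)
    return m
p1=proj(s,np.array([.58,.017,.08])+l*.018,True);p2=proj(s,np.array([.58,.017,.08])-l*.018,True); SL=1 if p1[0]<p2[0] else -1
def res(q):
    m=model(q); return np.concatenate([proj(s,m[k],True)-obs[k] for k in obs])
for th0 in(.3,1.0,1.5):
    r=least_squares(res,[.58,.017,.075,0,th0]); print(r.x.round(4),r.cost,r.fun.round(1))
```

```text
[0.5776 0.0143 0.0754 0.0582 0.9517] 21.85742033758106 [-1.1 -1.5  0.7 -3.8  2.5  0.5 -0.6 -0.3 -1.7  0.   1.1  0.1 -1.1  2.7
  0.8  2.3]
[0.5776 0.0143 0.0754 0.0582 0.9517] 21.857420337580482 [-1.1 -1.5  0.7 -3.8  2.5  0.5 -0.6 -0.3 -1.7  0.   1.1  0.1 -1.1  2.7
  0.8  2.3]
[0.5776 0.0143 0.0754 0.0582 0.9517] 21.857420337579846 [-1.1 -1.5  0.7 -3.8  2.5  0.5 -0.6 -0.3 -1.7  0.   1.1  0.1 -1.1  2.7
  0.8  2.3]
```

Request:
{"method": "move_arm", "body": {"deltas": [0, 1.5, 1.5, 0, 0, 0, 0, 0, 1.5, 1.5, 0, 0, 0, 0, 0, 0, 0, 0, 0, 0, 0]}}

```text
t: 16.45
tcp_pos: [0.5657, -0.0231, 0.0535]
tool_rot: [0.116, 0.698, -0.116, 0.697]
force: [0.7, -0.7, 0.3]
finger_gap: -0.003
```

```bash
python3 look.py wrist w14; python3 look.py scene s14
python3 - <<'E'
from h import *
crop(load("s14"),250,190,80,60,9,"s14c")
crop(load("w14"),200,160,160,130,5,"w14c")
E
```

```text
16.45 [ 0.56571994 -0.02305929  0.05347964] [ 0.67191995 -0.67885571  0.30248915] -0.002989497169787107
16.5 [ 0.56573096 -0.02313897  0.05355151] [-0.37617213 -0.06019817 -0.27344859] -0.0005136536965287295
```

View pics/w14c.png

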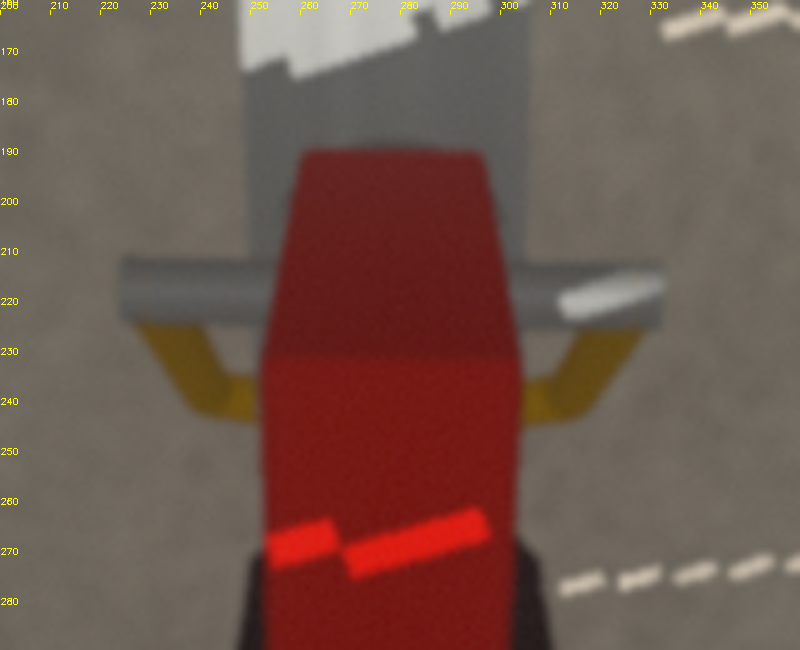

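View pics/s14c.png

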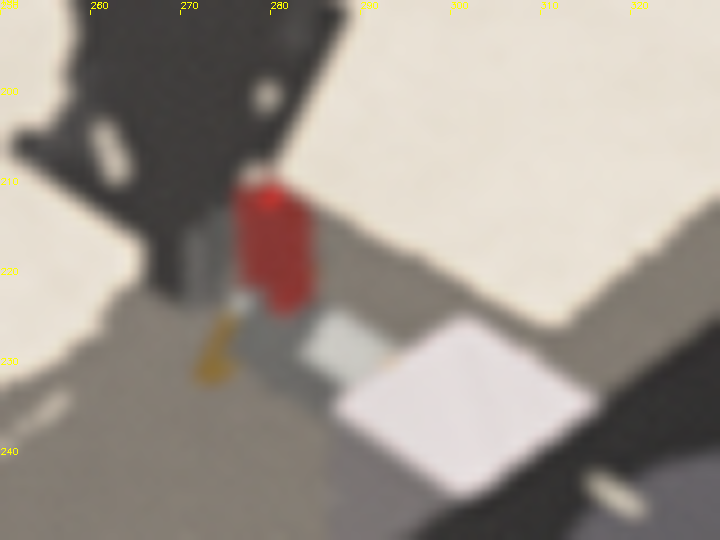

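Request:
{"method": "move_arm", "body": {"deltas": [0, 0, -2, 0, 0, 0, 0, 0, -10, 0, 0, 0, 0, 0, 0, -15, 0, 0, 0, 0, 0, 0, -20, 0, 0, 0, 0, 0, 0, -30, 0, 0, 0, 0, 0, 0, -30, 0, 0, 0, 0, 0, 0, 0, 0, 0, 0, 0, 0]}}

```text
t: 17.25
tcp_pos: [0.5682, -0.0259, 0.1636]
tool_rot: [0.116, 0.694, -0.116, 0.701]
force: [0.5, -0.9, 0.2]
finger_gap: -0.002
```

```bash
python3 look.py wrist w15; python3 look.py scene s15
python3 - <<'E'
from h import *
crop(load("s15"),250,190,80,60,9,"s15c")
crop(load("w15"),200,60,160,130,5,"w15c")
E
```

```text
17.25 [ 0.56818546 -0.02592859  0.16357144] [ 0.50651619 -0.87184948  0.21287156] -0.0018571264889281187
17.3 [ 0.56676333 -0.02562648  0.16156781] [-0.89183887  0.5799674  -0.15347955] -0.0029897991236127732
```

View pics/w15.png

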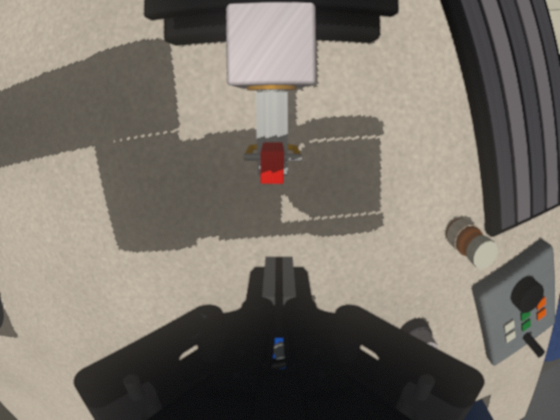

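View pics/s15c.png

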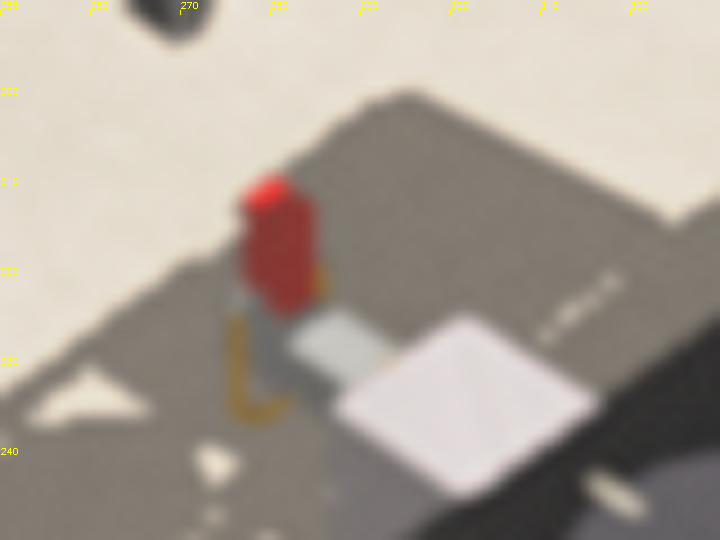

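Run:
```python
from h import *
crop(load("w15"),220,80,110,115,7,"w15c")
crop(load("s15"),260,195,50,50,12,"s15d")
crop(load("s9"),260,195,50,50,12,"s9d")
```

```text
(no output)
```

View pics/w15c.png

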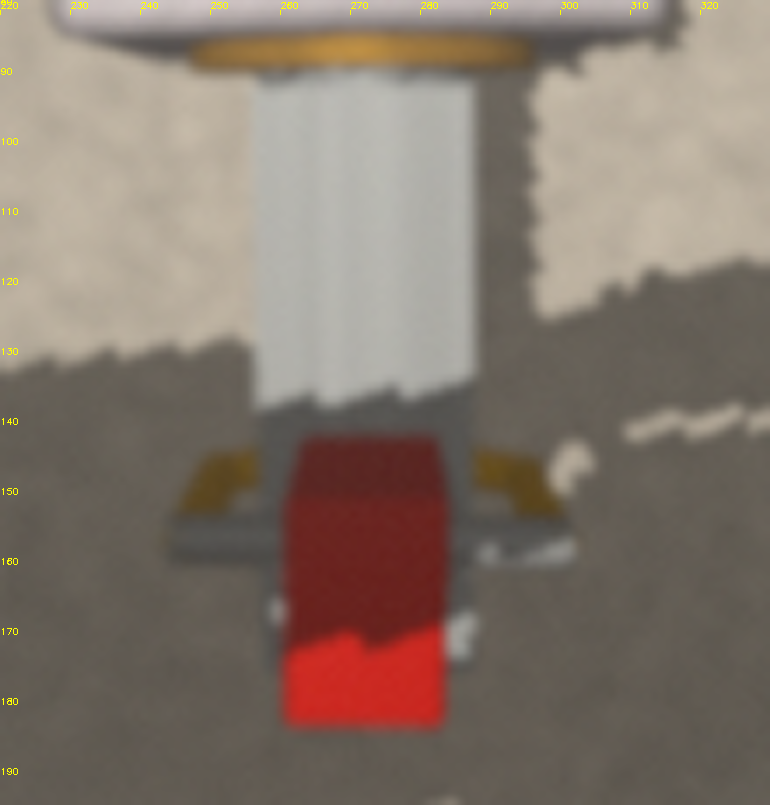

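View pics/s15d.png

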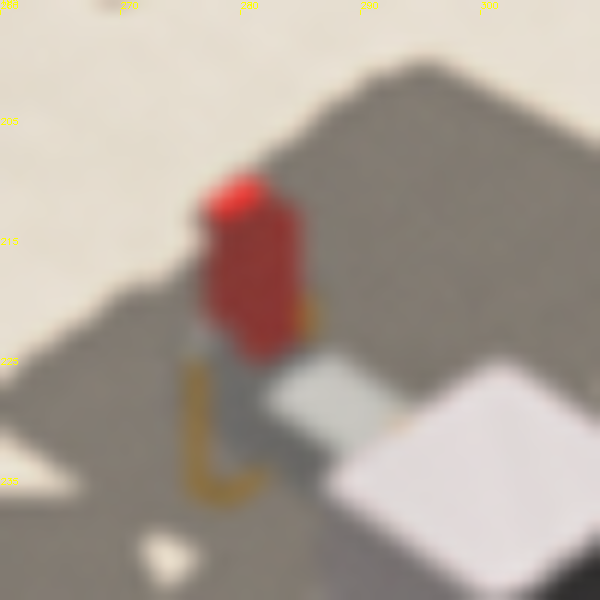

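View pics/s9d.png

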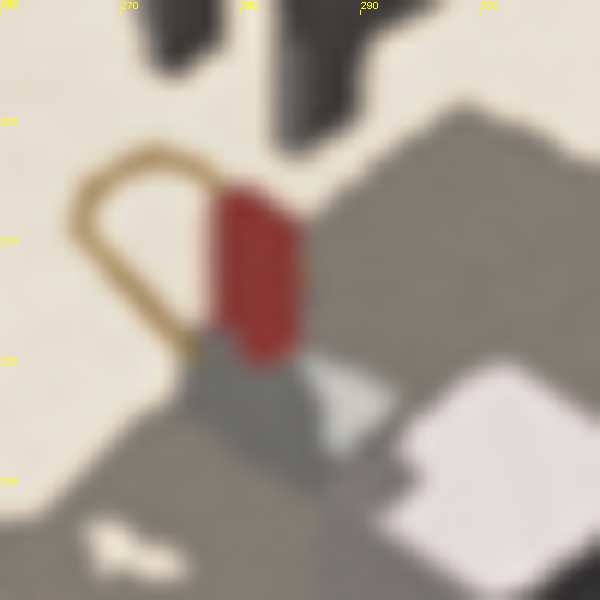

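Run:
```python
from h import *
from scipy.optimize import least_squares
s=load("w15")
a=np.radians(-109.); d=np.array([np.cos(a),np.sin(a),0]); l=np.array([-d[1],d[0],0]); z=np.array([0,0,1.])
c=lambda x,y:np.array([220+x/7,80+y/7])
obs={'pivL':c(208,538),'pivR':c(530,540),'cL':c(205,465),'cR':c(537,467),'hTL':c(286,502),'hTR':c(445,500),'hbL':c(300,438),'hbR':c(438,438),'tfL':c(283,727),'tfR':c(445,727)}
p1=proj(s,np.array([.58,.017,.08])+l*.018,True);p2=proj(s,np.array([.58,.017,.08])-l*.018,True); SL=1 if p1[0]<p2[0] else -1
def model(q):
    o=np.array([q[0],q[1],.0752]); t=q[2]; th=q[3]; ya=q[4]
    dd=d*np.cos(ya)+l*np.sin(ya); ll=l*np.cos(ya)-d*np.sin(ya)
    X=dd*np.cos(t)-z*np.sin(t); Z=z*np.cos(t)+dd*np.sin(t)
    P=lambda x,y,zz:o+X*x+ll*y+Z*zz
    r=.041; m={}
    for n,sg in (('L',SL),('R',-SL)):
        m['piv'+n]=P(0,sg*.018,.009); m['c'+n]=P(r*np.sin(th),sg*.018,.009-r*np.cos(th))
        m['hT'+n]=P(-.010,sg*.007,.044); m['hb'+n]=P(-.010,sg*.007,.004); m['tf'+n]=P(.010,sg*.007,.044)
    return m
res=lambda q:np.concatenate([proj(s,model(q)[k],True)-obs[k] for k in obs])
r=least_squares(res,[.58,.017,0,.1,0]); print(r.x.round(4),r.cost,r.fun.round(1))
# expected corner pixel for theta
for th in(0,.1,.2,.4):
    q=r.x.copy();q[3]=th; m=model(q); print(th,proj(s,m['cL'],True),proj(s,m['cR'],True))
print(obs['cL'],obs['cR'])
```

```text
[ 0.5786  0.0169 -0.0071 -0.0415 -0.0061] 13.060163289237364 [-3.1  0.5  2.9  0.4  1.6  0.  -1.6 -0.1 -0.7 -0.7  0.7 -0.3 -0.1 -0.5
  0.2 -0.4 -0.1  0.4  0.3  0.6]
0 [250.91628134 148.49255855] [295.104061   148.69526818]
0.1 [250.94728319 153.46373226] [295.02381712 153.66596667]
0.2 [250.94577681 158.45779829] [294.97170044 158.65979739]
0.4 [250.84579575 168.39713792] [294.95262502 168.59942787]
[249.28571429 146.42857143] [296.71428571 146.71428571]
```

Request:
{"method": "move_arm", "body": {"deltas": [0, -20, 0, 0, 0, 0, 0, 0, 0, 0, 0, 0, 0, 0, 0, 0, 0, 0, 0, 0, 0, 0, 0, 0, 0, 0, 0, 0]}}

```text
t: 17.75
tcp_pos: [0.5643, -0.025, 0.1774]
tool_rot: [0.116, 0.698, -0.116, 0.697]
force: [0.5, -0.1, -0.5]
finger_gap: -0.001
```

```bash
python3 -c "
from station import job; print(job.sign_off())"
```

```text
the job is handed in; nothing more can be done
None
```

The hitch pin is through the stage's lock shaft with its loop shut round the shaft end. I handed the job in at about 18 s; sign-off reports no verdict.

- **Insertion:** I gripped the red handle and found the hole with the wrist camera. The pin went in with only light side contact. The tool stopped at 88.2 mm, against 88.3 mm expected for the shoulder fully home. The highest force I read was about 14 N.
- **Loop:** I let go and closed the fingers, then pushed the loop bar down over the shaft end until it snapped shut. The bar had to go somewhat further down than the stated trip angle, and the pin leaned about 0.06 rad outward while I pushed.
- **Last checks:** A fit to the final wrist picture put the loop at about 0 rad (−0.04), the tilt at about 0.01 rad and the yaw within 1 degree of the shaft. That fit assumed the shoulder height, and the pivot ends were up to 3 pixels off. In the scene picture the shoulder looks seated as it did before the loop was pushed.
- **Clearance:** The arm ended about 60 mm above the handle, touching nothing. I did not re-measure the bystanders, but the arm never went near them apart from the spare pin in the same rack.

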